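# Load the stone-ring sample bar and cap it

### The arm

A 7-joint arm with a two-finger parallel gripper is mounted at the origin on the work surface. World frame = base frame: x ahead of the robot, y to its left, z up, the work surface at z = 0. Lengths are in m, angles in rad, forces in N, time in s.
With the tool pointing down it reaches from about 0.425 to 0.925 m from the base axis. Payload 6.8 kg.
Tool frame: the origin (TCP) lies at the centre of the arm's flange, where the gripper is bolted on; the fingertips stand 173 mm ahead of it and the grasp point (between the pads) lies 155 mm ahead of it (r.hold_point_z is the distance from the TCP to the grasp point, in m); z points along the fingers, x is the direction in which the jaws open and shut, and the axes are right-handed (so a half turn about z gives the same grasp; the last joint's range is limited). The gripper opens to 85 mm and grips with 20 to 120 N. Pads are 22 mm wide; open, the fingers measure 114 mm over their backs; the gripper's body (76 mm by 85 mm) begins 54 mm behind the grasp point. The pads swing forward as they close: fully open they stand 13 mm farther back than shut.
Start: joints at [-1.425, 0.477, 0.022, 1.555, -0.011, 1.109, -0.083], TCP at [0.169, 0.653, 0.405] pointing down, gripper open.
Joint ranges: [-2.96, 2.96], [-0.34, 2.1], [-1.41, 1.46], [0.24, 2.44], [-1.37, 4.51], [0.17, 1.92], [-2.96, 2.96]. Speed limits (rad/s): [2.39, 2.39, 3.14, 3.14, 3.14, 3.14, 3.14].

### API

Orientations are given as a rotation vector (axis times angle).
In Python, from bench import r gives the robot as it stands.
- The arm moves only by the tool apply_moves, never from a script. Its arguments are lists of equal length, an entry for each row: "dp": the shift along the tool's x, y, z scaled (see below), a list of three; "twist": the turn, a rotation vector about the tool's x, y, z scaled (see below), a list of three; "jaw": the closure in counts, from 0 (fully open) to 255 (shut). In form: {"dp": [[x, y, z], ...], "twist": [[rx, ry, rz], ...], "jaw": [jaw, ...]}. A call has 1 to 20 rows; each row shifts and turns the pose as measured when the row begins, along the tool's axes as they then stand; what a row does not reach is not made up. The controller multiplies each number of a shift by 12 cm and each number of a turn by 120 degrees. A row lasts 1/10 s, in which the tool goes at most 50 mm and 8.59 degrees, less where a joint would pass 70% of its speed; a pose out of reach is approached as far as the arm can. A call with a number of a shift or a turn outside -1 to 1 is refused whole. A call with a gripper value outside its range is refused whole. The fingers move at their own pace and stop on an object; "grip_force" is the grip in N (left out, the last holds). Time passes only in rows, so rows that do not move let the fingers close. It gives the time, the measured TCP pose, the force and the opening at its end, in the units of the state.
- r.get_obs(): the state, without advancing time (a new reading comes with each control period).
- r.grab_frame(name): name is "scene" or "top" or "wrist"; returns a dict with "color" (480x640x3 uint8, red, green, blue), "z_map" (480x640 float32, m along the optical axis (not along the pixel's ray), 0 where there is no reading), "intrinsics" (3x3 intrinsics, pixels), "R" (3x3) and "t" (3): a world point X has camera coordinates R X + t; the wrist camera has in their place "hand_eye" (4x4, takes a point from camera to tool coordinates, whose origin is the TCP and whose axes are the tool frame's). Camera axes: x right, y down, z forward; pixel columns grow to the right and rows downward; lengths in m; the calibration is good to about 2 mm. The wrist camera is an equidistant fisheye: a pixel r from the principal point sees the ray r / f radians off the axis. A picture is of the moment at which its call begins: read the wrist's pose just before it.
- r.hand_in(): hands the job in, once; it reports no verdict.
The state is a dict: "clock": time; "joints": joint angles; "qvel": joint speeds; "tau": joint torques, N m; "tcp_pos": TCP position; "orientation": TCP orientation; "contact_force": force on the tool from outside, world axes, zero at the start; "moment": the same for the moment, N m; "grip_width": finger opening in m.
Only numpy, scipy, OpenCV 4.12 (cv2) and the standard library are available. Lean on these libraries where they do the work, as an engineer would, in place of code of your own. Each camera call takes 0.05 s, during which the arm holds its last target.

### The job

Load the sample bar: thread the three stone rings onto its horizontal rod, the largest first, up by the collar, then the middle one, then the smallest. Then push the wooden end cap, open end first, onto the tip of the rod until it is fully home, let go, and leave the jar, the pliers and the little steel pot standing or lying where they are.

Things in the scene. Friction and masses are not known exactly. Their poses are not given: they have to be found in the camera images.
- rod_root (a point): where the rod leaves its collar, on the rod's centre line, 110 mm above the counter. x points level along the rod towards its free tip, z up. Fixed steel rod, 12 mm in diameter, 100 mm long from the collar face, the last 9 mm tapering to a flat 6 mm nose. The three rings fill 66 mm of it; with the cap home 8 mm of play are left among them.
- rod_tip (a point): centre of the rod's free end, 100 mm from rod_root; same axes.
- bar: the fixed wooden stand of the rod; origin on the counter straight below rod_root, same axes. Collar 26 mm in diameter, 6 mm thick; behind it a post 26 mm wide and 16 mm thick, ending 14 mm above the rod's centre line; foot 120 x 80 mm, 12 mm thick, from 80 mm behind to 40 mm in front of the collar face.
- rest_cap: the rest under the cap; the three rings' rests are alike. Fixed, 50 mm long (x) by 32 mm wide; two steel bars along x, 6 mm thick, 22 mm apart, 44 mm long, tops 18 mm above the counter, between end plates equally high; the piece lies on the bars, its bore along x. Origin on the counter below the middle.
- large_center (a point): centre of the largest pale stone ring, a plain thick disc 60 mm in diameter and 20 mm thick with a 17 mm hole right through its middle. Own x runs along the hole, z up as it stands; both faces are alike. It starts upright, hole level, on one of the four rests, its centre 46 mm above the counter. Which rest holds which piece varies.
- medium_center (a point): centre of the middle-sized pale stone ring, a plain thick disc 50 mm in diameter and 22 mm thick with a 17 mm hole right through its middle. Own x runs along the hole, z up as it stands; both faces are alike. It starts upright, hole level, on one of the four rests, its centre 41 mm above the counter. Which rest holds which piece varies.
- small_center (a point): centre of the smallest pale stone ring, a plain thick disc 40 mm in diameter and 24 mm thick with a 17 mm hole right through its middle. Own x runs along the hole, z up as it stands; both faces are alike. It starts upright, hole level, on one of the four rests, its centre 35 mm above the counter. Which rest holds which piece varies.
- cap_center (a point): centre of the wooden end cap, a cylinder 36 mm in diameter, 36 mm long, with a blind bore 15 mm wide and 26 mm deep. x runs along the bore from the open end (18 mm from the centre, on the -x side) to the closed end, z up as it lies on its rest, centre 33 mm above the counter. Fully home, the nose meets the bore's bottom, centre 92 mm from rod_root. A loose sliding fit that stays on.
- jar: lidded glass jar, 54 mm wide and 160 mm tall, standing about 155 mm to one side of the rod; origin under its middle, z up. Leave alone.
- pliers: pliers lying flat on the counter on the other side of the rod, about 155 mm long, 55 mm wide and 12 mm thick; origin underneath near the middle. Leave alone.
- pot: small open steel pot, 40 mm wide and 35 mm tall, standing on the 3 mm blue mat in the midst of the rests; origin under its middle, z up. Leave alone.

How it is judged:
By the outcome, as a careful person would: the job done as asked, in the order asked, and still so for the second after the job is handed in, with the robot touching nothing.
It also fails if it takes over 72 s, if anything falls off the work surface, if the arm or the gripper's body presses on something with over 40 N, if the wrist force passes 120 N, or if a joint passes its speed limit or range.

## Working session

There is one attempt and no reset: what is moved stays moved. The work goes in short steps, Python scripts to look and compute and a tool call to move; the robot and the scene stay as the last step left them, time stands still between calls to the robot, and variables do not carry over. Pictures are saved under pics/ and viewed, and the job is handed in when it is done.

Besides the shell and the picture viewer there is one more tool, called in YAML: its name, and indented under it one key for each argument. apply_moves: Moves the arm, as the interface text tells. Shifts and turns lie within -1 to 1; 1 stands for 12 cm of shift or 120 degrees of turn. Its arguments: {"type":"object","properties":{"dp":{"type":"array"},"twist":{"type":"array"},"jaw":{"type":"array"},"grip_force":{"type":"number"}},"required":["dp","twist","jaw"]}

```bash
ls; mkdir -p pics
python3 - <<'E'
from bench import r
import cv2,numpy as np
o=r.get_obs();print(o)
np.set_printoptions(precision=4,suppress=True)
for n in ["scene","top"]:
    f=r.grab_frame(n);cv2.imwrite(f"pics/{n}0.png",f["color"][:,:,::-1]);print(n,f["intrinsics"],f["R"],f["t"])
    np.savez(f"{n}0.npz",**f)
f=r.grab_frame("wrist");print(f["intrinsics"],f["hand_eye"],f.keys());cv2.imwrite("pics/w0.png",f["color"][:,:,::-1])
print(r.hold_point_z)
E
```

```text
pics
{'clock': 0.0, 'joints': array([-1.42514787,  0.47776968,  0.02235049,  1.55648027, -0.01151254,
        1.10930935, -0.08306751]), 'qvel': array([ 4.60503293e-04, -9.48117688e-05,  2.48688496e-03,  7.86180464e-04,
        5.25647155e-05, -1.25359905e-03, -2.59480376e-04]), 'tau': array([-2.08545298e-04, -5.96436203e+01,  1.60744753e+00, -2.81197643e+01,
        1.23624664e-02,  9.05409863e-03, -2.65867413e-06]), 'tcp_pos': array([0.16937197, 0.65310367, 0.40373387]), 'orientation': array([ 2.48366765e+00,  1.92179585e+00, -2.15245768e-03]), 'contact_force': array([ 0.70467481,  1.03915351, -0.07990558]), 'moment': array([-0.00835943,  0.02719533, -0.00601104]), 'grip_width': 0.08557510295870056}
scene [[493.7429   0.     317.6047]
 [  0.     493.7429 243.2154]
 [  0.       0.       1.    ]] [[ 0.884   0.4673 -0.0131]
 [ 0.318  -0.6217 -0.7158]
 [-0.3427  0.6286 -0.6982]] [-0.5078 -0.1088  1.0941]
top [[594.9003   0.     308.1833]
 [  0.     594.9003 243.9557]
 [  0.       0.       1.    ]] [[-0.0125 -0.9999 -0.011 ]
 [-0.9974  0.0132 -0.071 ]
 [ 0.0711  0.0101 -0.9974]] [0.0321 0.5454 1.1749]
[[371.6483   0.     318.2498]
 [  0.     371.6483 238.6225]
 [  0.       0.       1.    ]] [[ 1.     -0.0002 -0.0004 -0.0006]
 [ 0.0003  0.9606  0.2778 -0.0705]
 [ 0.0003 -0.2778  0.9606  0.0312]
 [ 0.      0.      0.      1.    ]] dict_keys(['color', 'z_map', 'intrinsics', 'hand_eye'])
0.1547
```

View pics/scene0.png

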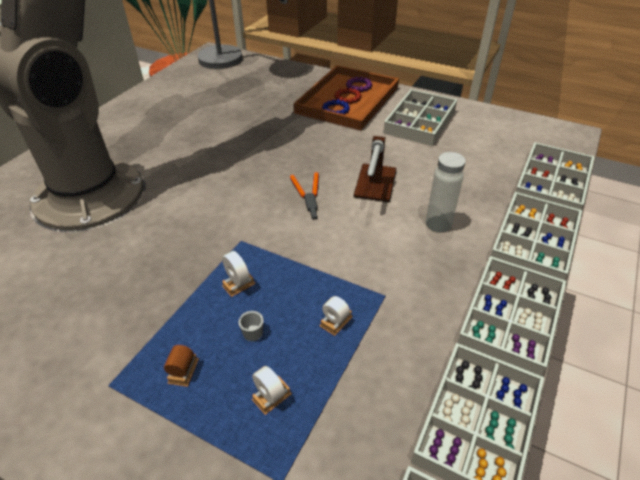

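View pics/top0.png

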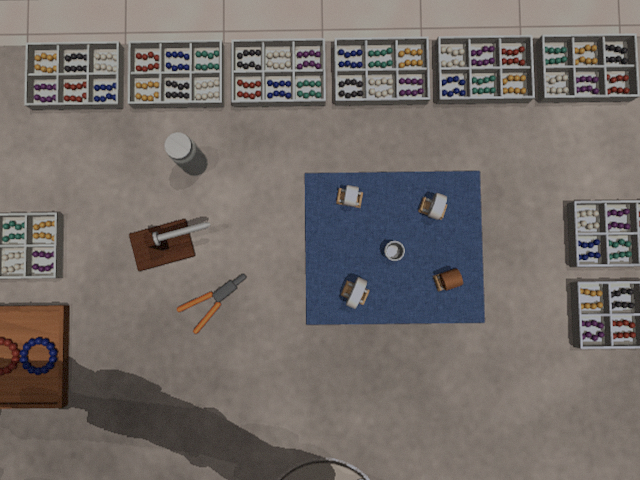

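View pics/w0.png

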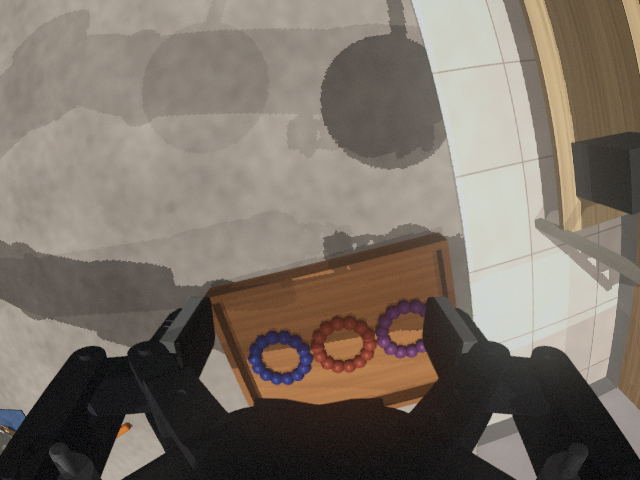

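The top view shows the rod at about (155,240)→(208,222). The rings are at (350,195), (434,206) and (355,291), the cap at (449,279), the pot at (394,251), the jar at (180,148) and the pliers at (215,300). Next I'll do coarse localisation.

```bash
cat > h.py <<'E'
import numpy as np,cv2
from scipy.spatial.transform import Rotation as Ro
np.set_printoptions(precision=4,suppress=True)
def cloud(f,T=None):
    z=f["z_map"].astype(float);K=f["intrinsics"];v,u=np.mgrid[:480,:640]
    x=(u-K[0,2])/K[0,0];y=(v-K[1,2])/K[1,1]
    if "hand_eye" in f:
        rr=np.hypot(x,y);s=np.where(rr>1e-9,np.tan(np.minimum(rr,1.5))/np.maximum(rr,1e-9),1);x=x*s;y=y*s
        P=np.stack([x*z,y*z,z],-1);H=f["hand_eye"];P=P@H[:3,:3].T+H[:3,3]
        return P@T[0].T+T[1]
    P=np.stack([x*z,y*z,z],-1)
    return (P-f["t"])@f["R"]
def pose(o): return Ro.from_rotvec(o["orientation"]).as_matrix(),np.array(o["tcp_pos"])
def wray(uv,f,T):
    K=f["intrinsics"];uv=np.atleast_2d(np.array(uv,float));x=(uv[:,0]-K[0,2])/K[0,0];y=(uv[:,1]-K[1,2])/K[1,1]
    th=np.hypot(x,y)+1e-12;d=np.stack([np.sin(th)*x/th,np.sin(th)*y/th,np.cos(th)],-1)
    H=f["hand_eye"];return T[0]@H[:3,3]+T[1],(d@H[:3,:3].T)@T[0].T
def wproj(P,f,T):
    H=f["hand_eye"];P=(np.atleast_2d(P)-T[1])@T[0];p=(P-H[:3,3])@H[:3,:3]
    th=np.arctan2(np.hypot(p[:,0],p[:,1]),p[:,2]);ph=np.arctan2(p[:,1],p[:,0]);K=f["intrinsics"]
    return np.stack([K[0,0]*th*np.cos(ph)+K[0,2],K[1,1]*th*np.sin(ph)+K[1,2]],-1)
E
python3 - <<'E'
from h import *
f=dict(np.load("top0.npz"));P=cloud(f);c=f["color"]
def region(u0,u1,v0,v1,zmin):
    Q=P[v0:v1,u0:u1].reshape(-1,3);C=c[v0:v1,u0:u1].reshape(-1,3);m=(f["z_map"][v0:v1,u0:u1].ravel()>0)&(Q[:,2]>zmin);return Q[m],C[m]
print("counter",P[400,500],P[250,330])
for n,b in dict(A=(325,375,175,215),B=(410,460,185,228),C=(335,378,270,315),cap=(428,470,262,298),pot=(380,410,235,268)).items():
    Q,C=region(*b,0.022);print(n,len(Q),Q.mean(0),Q.min(0),Q.max(0))
    Q2=Q[:,:2]-Q[:,:2].mean(0);w,V=np.linalg.eigh(Q2.T@Q2/len(Q2));print("  ax",np.sqrt(w),V[:,1],np.degrees(np.arctan2(V[1,1],V[0,1])))
Q,C=region(140,225,205,260,0.08);print("rod",len(Q),Q.min(0),Q.max(0))
m=C.max(1).astype(int)-C.min(1)<30
Q=Q[m];Q2=Q[:,:2]-Q[:,:2].mean(0);w,V=np.linalg.eigh(Q2.T@Q2/len(Q2));d=V[:,1]*-np.sign(V[1,1]);s=Q2@d
print(len(Q),Q.mean(0),d,np.degrees(np.arctan2(d[1],d[0])),s.min(),s.max(),Q[:,:2].mean(0)+d*s.min(),Q[:,:2].mean(0)+d*s.max())
for k in [("jar",(165,205,130,175)),("pl",(175,250,270,335))]:
    Q,C=region(*k[1],0.006);print(k[0],Q.mean(0),Q.min(0),Q.max(0))
g=c[160:330,300:490];cv2.imwrite("pics/topc.png",cv2.resize(g[:,:,::-1],None,fx=4,fy=3.5,interpolation=cv2.INTER_CUBIC))
E
```

```text
counter [ 0.2293 -0.3544 -0.0022] [ 0.534  -0.0189  0.0027]
A 249 [ 0.639  -0.0603  0.0501] [ 0.6203 -0.0765  0.0227] [ 0.6602 -0.0381  0.0592]
  ax [0.0072 0.011 ] [-0.9796  0.2012] 168.3932179153431
B 347 [ 0.615  -0.2276  0.0565] [ 0.5913 -0.2525  0.022 ] [ 0.6428 -0.2062  0.0717]
  ax [0.0072 0.0136] [-0.9533  0.3021] 162.41365126171695
C 365 [ 0.4489 -0.0665  0.0675] [ 0.4199 -0.0906  0.0221] [ 0.4777 -0.0471  0.0828]
  ax [0.0067 0.0165] [-0.9132  0.4076] 155.94552743814288
cap 372 [ 0.4728 -0.2533  0.0456] [ 0.4522 -0.2759  0.022 ] [ 0.4933 -0.2283  0.0567]
  ax [0.0101 0.0111] [-0.3807  0.9247] 112.3753176834861
pot 138 [ 0.5314 -0.1482  0.0351] [ 0.5122 -0.1641  0.0233] [ 0.5498 -0.1262  0.0422]
  ax [0.012  0.0122] [0.0663 0.9978] 86.19947461408759
rod 560 [0.5378 0.2062 0.0816] [0.5825 0.3262 0.1316]
450 [0.5631 0.2681 0.1153] [ 0.2836 -0.9589] -73.52232530782895 -0.05495290813547394 0.06380099823215307 [0.5475 0.3208] [0.5812 0.2069]
jar [0.71   0.2493 0.1248] [0.6897 0.2288 0.0061] [0.7855 0.3177 0.1661]
pl [0.4372 0.2186 0.0118] [0.3679 0.1462 0.006 ] [0.4949 0.2956 0.0185]
```

View pics/topc.png

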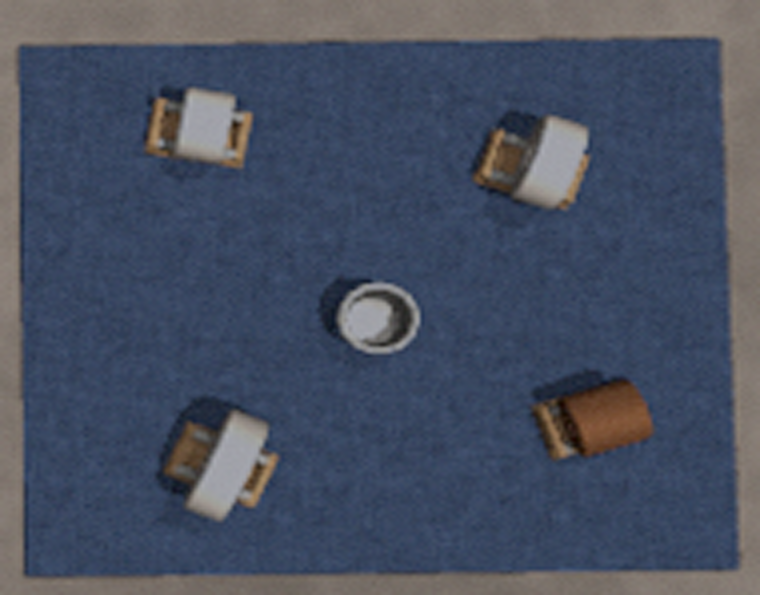

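```bash
cat > plan.py <<'E'
import sys
from h import *
from bench import r
def plan(x,y,z,yaw):
    o=r.get_obs();R,p=pose(o)
    a=np.radians(yaw);Rt=np.array([[np.cos(a),np.sin(a),0],[np.sin(a),-np.cos(a),0],[0,0,-1]])
    w=Ro.from_matrix(R.T@Rt).as_rotvec();cy=np.degrees(np.arctan2(R[1,0],R[0,0]))
    print("t",o["clock"],"tcp",p,"yaw %.2f"%cy,"tilt",np.degrees(R[:2,2]),"F",o["contact_force"],"w",o["grip_width"])
    print(" twist units",w/np.radians(120)," min rows %.1f"%(np.degrees(np.linalg.norm(w))/8.59))
    d=np.array([x,y,z])-p;print(" shift after turn, units",Rt.T@d/0.12,"before turn",R.T@d/0.12,"rows %.1f"%(np.linalg.norm(d)/0.05))
if __name__=="__main__": plan(*map(float,sys.argv[1:5]))
E
python3 plan.py 0.565 0.262 0.40 16.5
```

```text
t 0.15 tcp [0.1694 0.6532 0.404 ] yaw 75.46 tilt [-0.0142 -0.0772] F [ 0.4087 -0.2648 -0.0705] w 0.08558500508218549
 twist units [0.0004 0.0006 0.4913]  min rows 6.9
 shift after turn, units [2.235 4.062 0.033] before turn [-2.328   4.0094  0.0365] rows 11.1
```

apply_moves:
  dp:
    - [0,0,0]
    - [0,0,0]
    - [0,0,0]
    - [0,0,0]
    - [0,0,0]
    - [0,0,0]
    - [0,0,0]
    - [0.186,0.338,0.003]
    - [0.186,0.338,0.003]
    - [0.186,0.338,0.003]
    - [0.186,0.338,0.003]
    - [0.186,0.338,0.003]
    - [0.186,0.338,0.003]
    - [0.186,0.338,0.003]
    - [0.186,0.338,0.003]
    - [0.186,0.338,0.003]
    - [0.186,0.338,0.003]
    - [0.186,0.338,0.003]
    - [0.186,0.338,0.003]
  twist:
    - [0,0,0.07]
    - [0,0,0.07]
    - [0,0,0.07]
    - [0,0,0.07]
    - [0,0,0.07]
    - [0,0,0.07]
    - [0,0,0.07]
    - [0,0,0]
    - [0,0,0]
    - [0,0,0]
    - [0,0,0]
    - [0,0,0]
    - [0,0,0]
    - [0,0,0]
    - [0,0,0]
    - [0,0,0]
    - [0,0,0]
    - [0,0,0]
    - [0,0,0]
  jaw: [0,0,0,0,0,0,0,0,0,0,0,0,0,0,0,0,0,0,0]

```text
clock: 2.05
tcp_pos: [0.5613, 0.2454, 0.3938]
orientation: [3.105, 0.437, -0.013]
contact_force: [-0.2, 0.7, -0.1]
grip_width: 0.0853
```

```bash
cat > snap.py <<'E'
import sys,pickle
from h import *
from bench import r
o=r.get_obs();f=r.grab_frame("wrist");n=sys.argv[1]
pickle.dump((o,f),open(n+".pkl","wb"));cv2.imwrite(f"pics/{n}.png",f["color"][:,:,::-1])
R,p=pose(o);print(o["clock"],p,"yaw",np.degrees(np.arctan2(R[1,0],R[0,0])),"vel",np.abs(o["qvel"]).max(),o["grip_width"],o["contact_force"])
E
python3 plan.py 0.565 0.262 0.40 16.5;python3 snap.py w1
```

```text
t 2.05 tcp [0.5613 0.2454 0.3938] yaw 16.02 tilt [-0.4075 -0.384 ] F [-0.1862  0.6668 -0.0888] w 0.08529546640894667
 twist units [ 0.0021  0.0042 -0.004 ]  min rows 0.1
 shift after turn, units [ 0.069  -0.1241 -0.0515] before turn [ 0.0675 -0.1245 -0.0527] rows 0.4
2.05 [0.5613 0.2454 0.3938] yaw 16.022671063580592 vel 0.8784031401749178 0.08529546640894667 [-0.1862  0.6668 -0.0888]
```

View pics/w1.png

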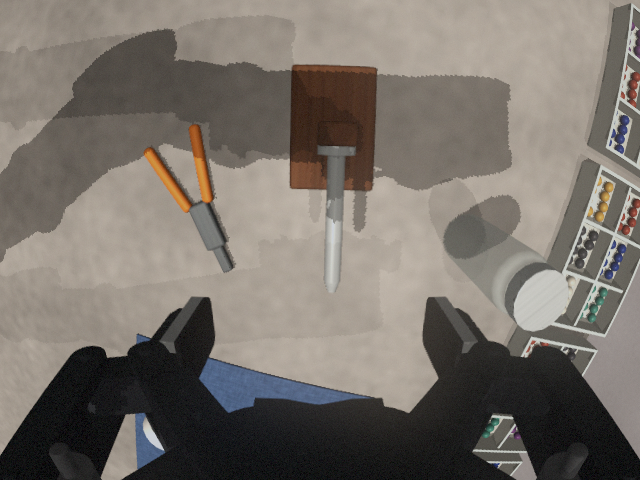

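The wrist view shows the collar at (336,150), the rod running down to its tip at (332,290), the pliers at left and the jar at right. The arm was still moving when I took it, so I'll retake it at rest and measure.

```bash
python3 snap.py w2; python3 snap.py w3
python3 - <<'E'
from h import *
import pickle
o,f=pickle.load(open("w3.pkl","rb"));T=pose(o);c=f["color"]
cv2.imwrite("pics/w3c.png",cv2.resize(c[40:330,250:420,::-1],None,fx=2,fy=2))
P=cloud(f,T)
print("counter",P[250,280],P[60,200],P[300,400])
Q=P.reshape(-1,3);m=(f["z_map"].ravel()>0)&(Q[:,2]>0.095)&(Q[:,2]<0.135)&(np.abs(Q[:,0]-0.56)<.06)&(np.abs(Q[:,1]-.27)<.09)
Q=Q[m];print(len(Q),Q.max(0),Q.min(0))
top=Q[Q[:,2]<0.122];q=top[:,:2]-top[:,:2].mean(0);w,V=np.linalg.eigh(q.T@q);d=V[:,1]*-np.sign(V[1,1]);print(np.degrees(np.arctan2(d[1],d[0])))
E
```

```text
2.1 [0.5664 0.237  0.3944] yaw 15.41791571552917 vel 0.16264447163058027 0.08536298652317346 [ 4.2761 -6.066   1.8126]
2.15 [0.5644 0.2394 0.3942] yaw 15.361779009729998 vel 0.07924504983210004 0.08566231519237685 [-0.0952 -0.221   0.1078]
counter [ 0.5372  0.1788 -0.0004] [ 0.4102  0.3481 -0.0005] [ 0.6775  0.1569 -0.0011]
3623 [0.5833 0.3245 0.1253] [0.5379 0.2034 0.1085]
-75.35136653103596
```

View pics/w3c.png

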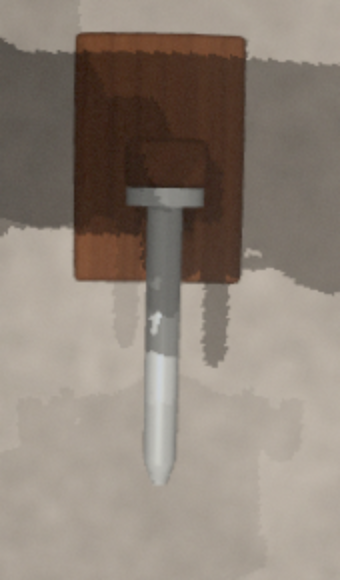

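Run:
```python
from h import *
import pickle
for n in ["w2","w3"]:
    o,f=pickle.load(open(n+".pkl","rb"));T=pose(o);P=cloud(f,T)
    m=(f["z_map"]>0)&(P[...,2]>0.085)&(P[...,2]<0.13);m[:,:250]=0;m[:,420:]=0;m[300:]=0;m[:100]=0
    pts=[];
    for v in range(100,300):
        u=np.where(m[v])[0]
        if len(u)>2: pts.append((v,u.min(),u.max()))
    pts=np.array(pts);print(pts[::12].tolist(),pts[-4:].tolist())
    s=pts[(pts[:,0]>165)&(pts[:,0]<pts[-1,0]-14)]
    C,d=wray(np.c_[(s[:,1]+s[:,2])/2,s[:,0]],f,T);X=C+d*((0.110-C[2])/d[:,2])[:,None]
    vx,vy,x0,y0=cv2.fitLine(X[:,:2].astype(np.float32),cv2.DIST_HUBER,0,.01,.01).ravel()
    dd=np.array([vx,vy])*-np.sign(vy);print(n,"axis",dd,np.degrees(np.arctan2(dd[1],dd[0])),"pt",x0,y0)
    for v in [pts[-1,0]+.5]:
        t=pts[-1];C,d=wray([[(t[1]+t[2])/2,v]],f,T);
        for z in (.107,.110):print("tip",(C+d*((z-C[2])/d[:,2])[:,None])[0])
    nz=P[m&(P[...,2]>.1)];s=(nz[:,:2]-[x0,y0])@dd;print("s range",np.percentile(s,[0.2,1,99,99.8]), "heights",np.percentile(nz[(s>-.02)&(s<.02)][:,2],[50,90,99]))
```

```text
[[105, 311, 348], [117, 310, 350], [129, 311, 348], [141, 321, 338], [153, 321, 338], [165, 321, 337], [177, 321, 337], [189, 321, 337], [201, 320, 336], [213, 320, 336], [225, 320, 336], [237, 320, 335], [249, 320, 335], [261, 320, 335], [273, 322, 332]] [[274, 322, 332], [275, 323, 331], [276, 323, 331], [277, 324, 330]]
w2 axis [ 0.2532 -0.9674] -75.33041 pt 0.5684255 0.24928118
tip [0.5809 0.2022 0.107 ]
tip [0.5805 0.2034 0.11  ]
s range [-0.0748 -0.0743  0.043   0.0455] heights [0.1148 0.1161 0.117 ]
[[109, 315, 342], [121, 313, 352], [133, 316, 351], [145, 323, 340], [157, 323, 340], [169, 323, 339], [181, 323, 339], [193, 323, 339], [205, 323, 338], [217, 322, 338], [229, 322, 338], [241, 322, 338], [253, 322, 337], [265, 322, 337], [277, 324, 334]] [[279, 325, 333], [280, 325, 333], [281, 325, 332], [282, 326, 332]]
w3 axis [ 0.2532 -0.9674] -75.33249 pt 0.56885237 0.24688953
tip [0.5809 0.2015 0.107 ]
tip [0.5805 0.2027 0.11  ]
s range [-0.0776 -0.0771  0.041   0.044 ] heights [0.1147 0.116  0.1167]
```

```bash
python3 plan.py 0.53 -0.18 0.42 -15
```

```text
t 2.2 tcp [0.5625 0.2428 0.3938] yaw 15.58 tilt [-0.3375 -0.492 ] F [-0.1986  1.0339 -0.6443] w 0.08525270720147878
 twist units [0.0041 0.0029 0.2548]  min rows 3.6
 shift after turn, units [ 0.6507  3.4735 -0.2181] before turn [-1.2085  3.3228 -0.1862] rows 8.5
```

apply_moves:
  dp:
    - [0,0,0]
    - [0,0,0]
    - [0,0,0]
    - [0,0,0]
    - [0.072,0.386,-0.025]
    - [0.072,0.386,-0.025]
    - [0.072,0.386,-0.025]
    - [0.072,0.386,-0.025]
    - [0.072,0.386,-0.025]
    - [0.072,0.386,-0.025]
    - [0.072,0.386,-0.025]
    - [0.072,0.386,-0.025]
    - [0.072,0.386,-0.025]
    - [0,0,0]
    - [0,0,0]
  twist:
    - [0,0,0.064]
    - [0,0,0.064]
    - [0,0,0.064]
    - [0,0,0.064]
    - [0,0,0]
    - [0,0,0]
    - [0,0,0]
    - [0,0,0]
    - [0,0,0]
    - [0,0,0]
    - [0,0,0]
    - [0,0,0]
    - [0,0,0]
    - [0,0,0]
    - [0,0,0]
  jaw: [0,0,0,0,0,0,0,0,0,0,0,0,0,0,0]

```text
clock: 3.7
tcp_pos: [0.5189, -0.1733, 0.4201]
orientation: [3.113, -0.4, -0.02]
contact_force: [0.3, 1.9, -0.9]
grip_width: 0.0856
```

```bash
python3 snap.py m1
```

```text
3.7 [ 0.5189 -0.1733  0.4201] yaw -14.631613557823488 vel 0.03571087035661269 0.08555860084822921 [ 0.2843  1.8571 -0.9189]
```

View pics/m1.png

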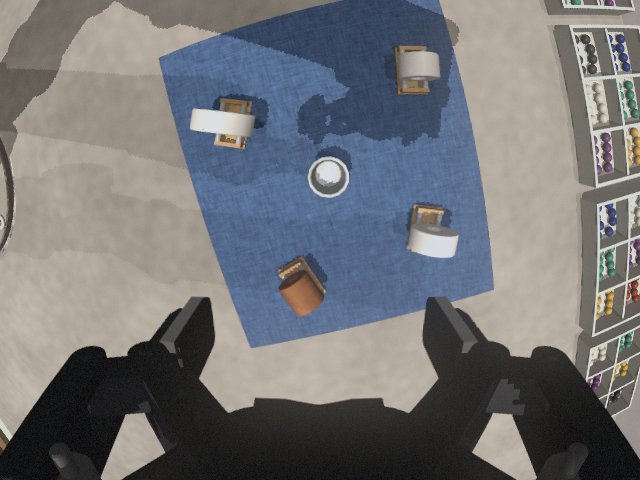

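The view shows the large ring at (222,122), the small one at (418,67), the medium one at (433,240), the cap at (301,292) and the pot at (328,176).

```bash
cat > ring.py <<'E'
from h import *
import pickle
def rect(n,box,zmin,zmax=.09,ret=False):
    o,f=pickle.load(open(n+".pkl","rb"));T=pose(o);P=cloud(f,T)
    u0,u1,v0,v1=box;Q=P[v0:v1,u0:u1];z=f["z_map"][v0:v1,u0:u1];m=((z>0)&(Q[...,2]>zmin)&(Q[...,2]<zmax)).astype(np.uint8)
    m=cv2.morphologyEx(m,cv2.MORPH_OPEN,np.ones((3,3)))
    q=Q[m>0]
    if ret: return q
    (cx,cy),(w,h),a=cv2.minAreaRect((q[:,:2]*1000).astype(np.float32));
    L=[(w,a),(h,a+90)];L.sort();an=(L[0][1]+180)%180-180
    d=np.array([np.cos(np.radians(an)),np.sin(np.radians(an))]);e=np.array([-d[1],d[0]])
    s=q[:,:2]@d;t=q[:,:2]@e
    c=d*(np.percentile(s,1)+np.percentile(s,99))/2+e*(np.percentile(t,1)+np.percentile(t,99))/2
    print(box,"ctr mm %.1f %.1f"%(cx,cy),"trim",c*1000,"short/long",L[0][0],L[1][0],"short-axis deg %.1f"%an,"ztop",np.percentile(q[:,2],98),len(q))
E
python3 - <<'E'
from ring import *
o,f=pickle.load(open("m1.pkl","rb"));P=cloud(f,pose(o));print("mat z",P[150,290],P[250,380])
print("large");[rect("m1",(180,265,85,155),z) for z in (.03,.045,.055)]
print("small");[rect("m1",(385,450,40,100),z) for z in (.03,.04)]
print("medium");[rect("m1",(400,470,200,265),z) for z in (.03,.04,.05)]
print("cap");[rect("m1",(270,330,265,325),z) for z in (.025,.03,.04)]
print("pot");rect("m1",(305,355,150,202),.02)
s=cv2.imread("pics/scene0.png")
cv2.imwrite("pics/sc.png",np.hstack([cv2.resize(s[330:400,150:220],None,fx=6,fy=6,interpolation=cv2.INTER_CUBIC),cv2.resize(cv2.imread("pics/m1.png")[255:325,265:335],None,fx=5,fy=6,interpolation=cv2.INTER_CUBIC)]))
E
```

```text
mat z [ 0.4988 -0.1146  0.003 ] [ 0.5654 -0.2438  0.0026]
large
(180, 265, 85, 155) ctr mm 449.5 -70.6 trim [450.3856 -71.0559] short/long 20.183685302734375 58.827762603759766 short-axis deg -114.6 ztop 0.07674585356500714 1412
(180, 265, 85, 155) ctr mm 449.5 -70.6 trim [450.3486 -71.0371] short/long 20.183685302734375 58.827762603759766 short-axis deg -114.6 ztop 0.07674749081389244 1405
(180, 265, 85, 155) ctr mm 449.1 -70.5 trim [449.6328 -70.6943] short/long 20.183685302734375 57.105281829833984 short-axis deg -114.6 ztop 0.07678105470915769 1334
small
(385, 450, 40, 100) ctr mm 640.8 -63.6 trim [640.0026 -63.728 ] short/long 24.58550453186035 39.30854415893555 short-axis deg -101.0 ztop 0.05514334303860653 1072
(385, 450, 40, 100) ctr mm 640.9 -63.6 trim [640.7219 -63.815 ] short/long 24.516403198242188 37.0655403137207 short-axis deg -101.8 ztop 0.05517753378669822 969
medium
(400, 470, 200, 265) ctr mm 616.8 -232.6 trim [ 615.8142 -231.7791] short/long 22.78673553466797 48.055755615234375 short-axis deg -111.2 ztop 0.06610862288099148 1323
(400, 470, 200, 265) ctr mm 616.2 -
[... 281 characters left out ...]
21356876006469 1024
cap
(270, 330, 265, 325) ctr mm 472.9 -257.1 trim [ 473.5931 -256.747 ] short/long 36.208492279052734 36.227500915527344 short-axis deg -73.7 ztop 0.051059100027047624 1250
(270, 330, 265, 325) ctr mm 472.9 -257.1 trim [ 473.6192 -256.7928] short/long 36.208492279052734 36.227500915527344 short-axis deg -73.7 ztop 0.05106647577481319 1187
(270, 330, 265, 325) ctr mm 472.6 -257.4 trim [ 473.0449 -256.9722] short/long 33.00135803222656 36.154117584228516 short-axis deg -163.1 ztop 0.051091975696914115 992
pot
(305, 355, 150, 202) ctr mm 530.2 -147.7 trim [ 530.3172 -147.7818] short/long 38.753353118896484 38.83856964111328 short-axis deg -130.4 ztop 0.038982448237575684 625
```

View pics/sc.png

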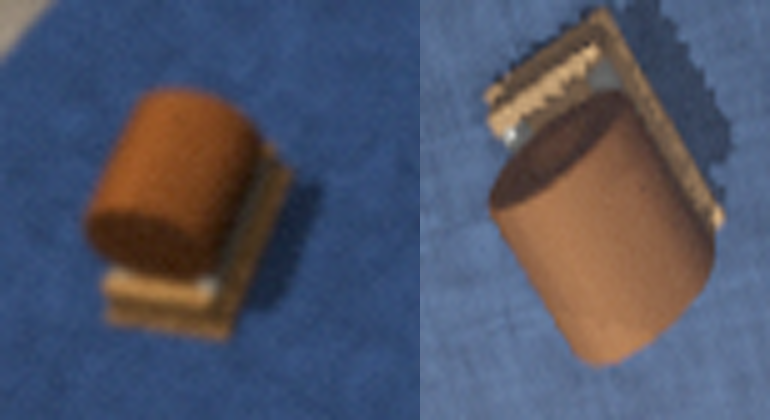

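```bash
python3 plan.py 0.4498 -0.0708 0.30 -24.6
```

```text
t 3.75 tcp [ 0.5187 -0.1736  0.4203] yaw -14.63 tilt [-0.755  -0.0913] F [-0.648   0.0979 -0.2827] w 0.08502454017226739
 twist units [0.0028 0.0057 0.0831]  min rows 1.2
 shift after turn, units [-0.8783 -0.5398  1.0022] before turn [-0.7591 -0.6886  1.0083] rows 3.5
```

apply_moves:
  dp:
    - [0,0,0]
    - [0,0,0]
    - [-0.22,-0.135,0.25]
    - [-0.22,-0.135,0.25]
    - [-0.22,-0.135,0.25]
    - [-0.22,-0.135,0.25]
    - [0,0,0]
  twist:
    - [0.001,0.003,0.042]
    - [0.001,0.003,0.042]
    - [0,0,0]
    - [0,0,0]
    - [0,0,0]
    - [0,0,0]
    - [0,0,0]
  jaw: [0,0,0,0,0,0,0]

```text
clock: 4.45
tcp_pos: [0.4494, -0.0539, 0.2958]
orientation: [-3.072, 0.65, -0.003]
contact_force: [0.1, -0.0, 0.1]
grip_width: 0.0853
```

```bash
python3 snap.py m2;python3 plan.py 0.4498 -0.0708 0.197 -24.6
python3 - <<'E'
from ring import *
rect("m2",(180,440,180,400),.04)
E
```

```text
4.45 [ 0.4494 -0.0539  0.2958] yaw -23.88812133673579 vel 0.06964363757608982 0.08531885436531968 [ 0.1159 -0.0085  0.1031]
t 4.5 tcp [ 0.4512 -0.0552  0.2975] yaw -23.94 tilt [0.3534 0.0337] F [ 1.0284  0.1741 -0.0328] w 0.08567291073807323
 twist units [-0.0015 -0.0026  0.0055]  min rows 0.1
 shift after turn, units [0.0435 0.123  0.8377] before turn [0.0376 0.126  0.8376] rows 2.0
(180, 440, 180, 400) ctr mm 448.6 -69.7 trim [448.6907 -69.4848] short/long 20.819469451904297 58.78288650512695 short-axis deg -114.6 ztop 0.07665958821777277 4369
```

View pics/m2.png

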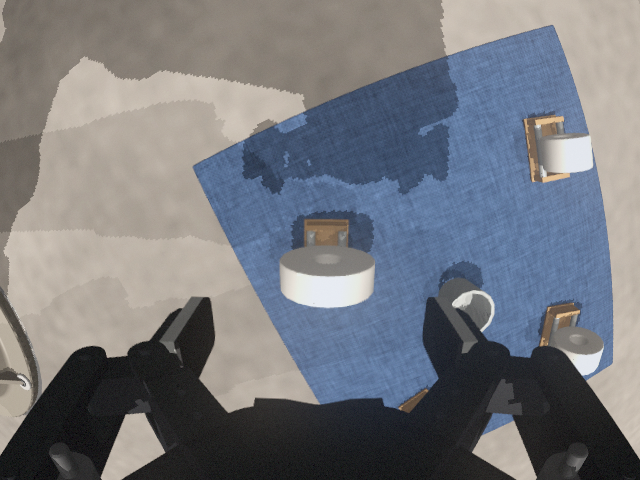

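apply_moves:
  dp:
    - [0.016,0.06,0.1]
    - [0.016,0.06,0.1]
    - [0,0,0.2]
    - [0,0,0.2]
    - [0,0,0]
  twist:
    - [-0.001,-0.002,0.005]
    - [0,0,0]
    - [0,0,0]
    - [0,0,0]
    - [0,0,0]
  jaw: [0,0,0,0,0]

```text
clock: 5.0
tcp_pos: [0.4542, -0.0711, 0.2248]
orientation: [-3.068, 0.664, -0.018]
contact_force: [-0.4, -0.2, -0.1]
grip_width: 0.0851
```

```bash
python3 plan.py 0.4488 -0.0698 0.197 -24.6
```

```text
t 5.0 tcp [ 0.4542 -0.0711  0.2248] yaw -24.41 tilt [0.6577 0.0042] F [-0.4002 -0.2166 -0.0505] w 0.08513794903801834
 twist units [-0.0023 -0.005   0.0016]  min rows 0.1
 shift after turn, units [-0.0452  0.0088  0.232 ] before turn [-0.0476  0.0097  0.2315] rows 0.6
```

apply_moves:
  dp:
    - [-0.04,0.008,0.08]
    - [-0.005,0,0.08]
    - [0,0,0.072]
    - [0,0,0]
  twist:
    - [-0.002,-0.005,0.001]
    - [0,0,0]
    - [0,0,0]
    - [0,0,0]
  jaw: [0,0,0,0]

```text
clock: 5.4
tcp_pos: [0.4505, -0.071, 0.1968]
orientation: [-3.068, 0.67, -0.005]
contact_force: [0.2, 0.3, -0.3]
grip_width: 0.0851
```

```bash
python3 plan.py 0.4488 -0.0698 0.197 -24.6;python3 snap.py m3
```

```text
t 5.4 tcp [ 0.4505 -0.071   0.1968] yaw -24.64 tilt [0.1971 0.0132] F [ 0.164   0.344  -0.3213] w 0.08514843217618956
 twist units [-0.0008 -0.0014 -0.0004]  min rows 0.0
 shift after turn, units [-0.0172 -0.0035 -0.0016] before turn [-0.0172 -0.0035 -0.0016] rows 0.0
5.4 [ 0.4505 -0.071   0.1968] yaw -24.644766739616635 vel 0.013381793496921535 0.08514843217618956 [ 0.164   0.344  -0.3213]
```

View pics/m3.png

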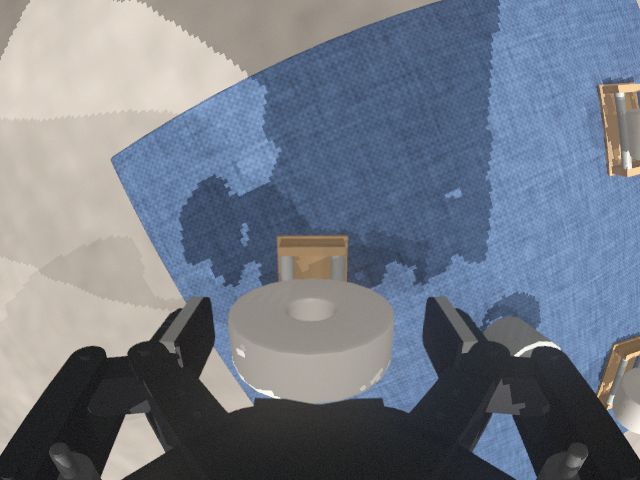

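apply_moves:
  dp:
    - [-0.017,-0.003,0]
    - [0,0,0]
    - [0,0,0]
    - [0,0,0]
    - [0,0,0]
    - [0,0,0]
    - [0,0,0]
  twist:
    - [0,0,0]
    - [0,0,0]
    - [0,0,0]
    - [0,0,0]
    - [0,0,0]
    - [0,0,0]
    - [0,0,0]
  jaw: [0,255,255,255,255,255,255]
  grip_force: 60

```text
clock: 6.15
tcp_pos: [0.4485, -0.0693, 0.1993]
orientation: [-3.066, 0.669, -0.006]
contact_force: [0.0, 0.5, -1.8]
grip_width: 0.0586
```

```bash
python3 plan.py 0.4488 -0.0698 0.197 -24.6;python3 snap.py m4
```

```text
t 6.15 tcp [ 0.4485 -0.0693  0.1993] yaw -24.62 tilt [0.2542 0.158 ] F [ 0.0072  0.4527 -1.8348] w 0.05862465336067553
 twist units [-0.0021 -0.0014 -0.0001]  min rows 0.0
 shift after turn, units [0.0041 0.0024 0.0189] before turn [0.0041 0.0025 0.0189] rows 0.0
6.15 [ 0.4485 -0.0693  0.1993] yaw -24.61776429079376 vel 0.0016879360209134538 0.05862465336067553 [ 0.0072  0.4527 -1.8348]
```

View pics/m4.png

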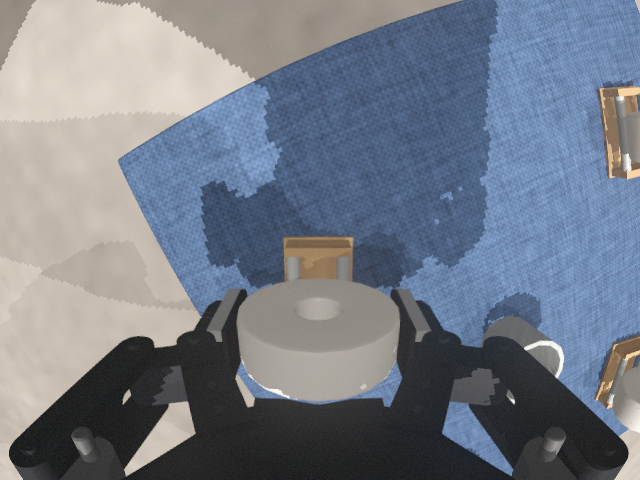

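apply_moves:
  dp:
    - [0,0,-0.1]
    - [0,0,-0.2]
    - [0,0,-0.22]
    - [0,0,-0.22]
    - [0,0,-0.22]
    - [0,0,-0.2]
    - [0.234,-0.214,0]
    - [0.234,-0.214,0]
    - [0.234,-0.214,0]
    - [0.234,-0.214,0]
    - [0.234,-0.214,0]
    - [0.234,-0.214,0]
    - [0.234,-0.214,0]
    - [0,0,0]
    - [0,0,0]
  twist:
    - [0,0,0]
    - [0,0,-0.065]
    - [0,0,-0.066]
    - [0,0,-0.066]
    - [0,0,-0.066]
    - [0,0,-0.065]
    - [0,0,0]
    - [0,0,0]
    - [0,0,0]
    - [0,0,0]
    - [0,0,0]
    - [0,0,0]
    - [0,0,0]
    - [0,0,0]
    - [0,0,0]
  jaw: [255,255,255,255,255,255,255,255,255,255,255,255,255,255,255]

```text
clock: 7.7
tcp_pos: [0.5893, 0.1622, 0.3546]
orientation: [3.109, 0.432, 0.011]
contact_force: [1.0, -1.5, -0.1]
grip_width: 0.0588
```

```bash
python3 plan.py 0.593 0.155 0.2633 14.7;python3 snap.py l1
```

```text
t 7.7 tcp [0.5893 0.1622 0.3546] yaw 15.82 tilt [ 0.4411 -0.124 ] F [ 1.0006 -1.4899 -0.1269] w 0.05883543461551679
 twist units [ 0.002  -0.0033  0.0093]  min rows 0.1
 shift after turn, units [0.0148 0.0662 0.7612] before turn [0.0083 0.0633 0.7616] rows 1.8
7.7 [0.5893 0.1622 0.3546] yaw 15.818365490521872 vel 0.035893123915102264 0.05883543461551679 [ 1.0006 -1.4899 -0.1269]
```

View pics/l1.png

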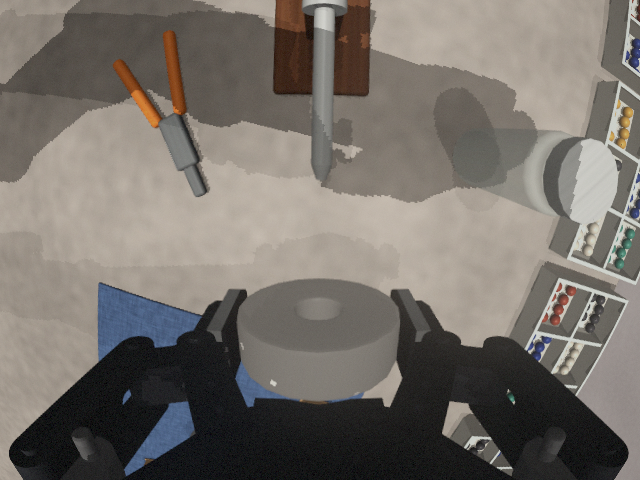

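```bash
cat > held.py <<'E'
import sys
from ring import *
def tcloud(f):
    return cloud(f,(np.eye(3),np.zeros(3)))
def held(n,Rr,thick):
    o,f=pickle.load(open(n+".pkl","rb"));P=tcloud(f);z=f["z_map"]
    m=(z>0)&(np.abs(P[...,0])<Rr+.002)&(np.abs(P[...,1])<.03)&(P[...,2]>.155-Rr-.008)&(P[...,2]<.155+Rr+.008)
    q=P[m];yf=q[:,1]
    h,e=np.histogram(yf,bins=np.arange(-.03,.03,.0005));k=np.argmax(h);y0=e[k]
    s=q[np.abs(yf-y0)<.004]
    # fit plane y=a+bx+cz, robust
    for i in range(4):
        A=np.c_[np.ones(len(s)),s[:,0],s[:,2]-.155];c=np.linalg.lstsq(A,s[:,1],rcond=None)[0];res=s[:,1]-A@c;s=s[np.abs(res)<max(.0008,2*res.std())]
    print("face plane y=%.4f  pitch(yx) %.2f deg, (yz) %.2f deg"%(c[0],np.degrees(c[1]),np.degrees(c[2])),len(s),"expected face y",-thick/2)
    full=P; yy=c[0]+c[1]*P[...,0]+c[2]*(P[...,2]-.155)
    face=(m&(np.abs(P[...,1]-yy)<.0015)).astype(np.uint8)
    face=cv2.morphologyEx(face,cv2.MORPH_CLOSE,np.ones((3,3)))
    cs,hi=cv2.findContours(face,cv2.RETR_CCOMP,cv2.CHAIN_APPROX_NONE)
    i=max(range(len(cs)),key=lambda i:cv2.contourArea(cs[i]))
    def toface(uv):
        C,d=wray(uv,f,(np.eye(3),np.zeros(3)))
        nrm=np.array([-c[1],1,-c[2]]);t=(c[0]-.155*c[2]-C@nrm)/(d@nrm);return C+d*t[:,None]
    def circ(X):
        x,zz=X[:,0],X[:,2];A=np.c_[2*x,2*zz,np.ones(len(x))];s=np.linalg.lstsq(A,x*x+zz*zz,rcond=None)[0];return s[0],s[1],np.sqrt(s[2]+s[0]**2+s[1]**2)
    print("outer circle x,z,r",np.array(circ(toface(cs[i].reshape(-1,2)))))
    out=None
    for j in range(len(cs)):
        if hi[0][j][3]==i and cv2.contourArea(cs[j])>80:
            out=np.array(circ(toface(cs[j].reshape(-1,2))));print("bore circle x,z,r",out)
    return out,c,f,o
def rod(n):
    o,f=pickle.load(open(n+".pkl","rb"));T=pose(o);P=cloud(f,T);z=f["z_map"]
    m=(z>0)&(P[...,2]>.09)&(P[...,2]<.121)&(np.hypot(P[...,0]-.568,P[...,1]-.25)<.06)
    l,lab,st,_=cv2.connectedComponentsWithStats(m.astype(np.uint8));k=1+np.argmax(st[1:,4]);m=lab==k
    pts=[(v,)+tuple(np.where(m[v])[0][[0,-1]]) for v in range(480) if m[v].sum()>3]
    pts=np.array(pts);w=pts[:,2]-pts[:,1];pts=pts[w<=np.median(w)*1.35];s=pts[:-12]
    C,d=wray(np.c_[(s[:,1]+s[:,2])/2,s[:,0]],f,T);X=C+d*((0.110-C[2])/d[:,2])[:,None]
    vx,vy,x0,y0=cv2.fitLine(X[:,:2].astype(np.float32),cv2.DIST_HUBER,0,.01,.01).ravel()
    dd=np.array([vx,vy])*-np.sign(vy);t=pts[-1];C,d=wray([[(t[1]+t[2])/2,t[0]+.5]],f,T);tip=(C+d*((.1085-C[2])/d[:,2])[:,None])[0]
    rp=P[m];ax=(rp[:,:2]-[x0,y0])@np.array([-dd[1],dd[0]]);hz=np.percentile(rp[np.abs(ax)<.003][:,2],[30,50,80])
    print("rod axis deg %.2f"%np.degrees(np.arctan2(dd[1],dd[0])),"tip",tip,"x on axis at y=.2022: %.4f"%(x0+dd[0]/dd[1]*(.2022-y0)),"top h",hz)
    R,p=T;tt=R.T@(np.array([tip[0],tip[1],.110])-p);dt=R.T@np.array([dd[0],dd[1],0]);print("  tip in tool",tt,"axis in tool",dt)
if __name__=="__main__":
    held(sys.argv[1],float(sys.argv[2]),float(sys.argv[3]))
    if len(sys.argv)>4: rod(sys.argv[1])
E
python3 held.py l1 .030 .020 1;python3 held.py m4 .030 .020
```

```text
face plane y=-0.0089  pitch(yx) -0.11 deg, (yz) 0.02 deg 8904 expected face y -0.01
outer circle x,z,r [-0.      0.1502  0.0314]
bore circle x,z,r [-0.0006  0.1503  0.0081]
rod axis deg -75.41 tip [0.581  0.2034 0.1085] x on axis at y=.2022: 0.5807 top h [0.1148 0.1153 0.1159]
  tip in tool [ 0.0016 -0.0429  0.2445] axis in tool [-0.0214  0.9998  0.004 ]
face plane y=-0.0088  pitch(yx) -0.11 deg, (yz) -0.07 deg 9005 expected face y -0.01
outer circle x,z,r [-0.0001  0.1513  0.0318]
bore circle x,z,r [-0.0001  0.1503  0.0081]
```

```bash
python3 - <<'E'
import held as H
from held import *
for n,b in (("m3",(220,400,270,400)),("m4",(236,402,270,400)),("l1",(236,402,270,400))):
    q=rect(n,b,.03,.5,ret=True)
    o,f=pickle.load(open(n+".pkl","rb"));R,p=pose(o);t=(q-p)@R
    t=t[(np.abs(t[:,0])<.004)&(np.abs(t[:,1])<.013)];print(n,"ring top tool z",np.percentile(t[:,2],[1,2,5]), "world top z",p[2]-np.percentile(t[:,2],2))
E
python3 held.py m3 .032 .020
```

```text
m3 ring top tool z [0.1197 0.1199 0.1202] world top z 0.07688014877221107
m4 ring top tool z [0.1218 0.1221 0.1223] world top z 0.07721372955745398
l1 ring top tool z [0.1219 0.1221 0.1224] world top z 0.23258009931060156
face plane y=-0.0097  pitch(yx) -0.19 deg, (yz) -0.24 deg 9515 expected face y -0.01
outer circle x,z,r [-0.0026  0.1497  0.0303]
bore circle x,z,r [-0.0025  0.1483  0.0081]
```

```bash
python3 plan.py 0.5917 0.160 0.263 14.65
```

```text
t 7.75 tcp [0.5892 0.1628 0.3548] yaw 15.85 tilt [ 0.4629 -0.0579] F [-0.6721  2.5272 -1.5232] w 0.05880512702234947
 twist units [ 0.0015 -0.0036  0.01  ]  min rows 0.1
 shift after turn, units [0.0146 0.0277 0.7646] before turn [0.0083 0.0255 0.7648] rows 1.8
```

apply_moves:
  dp:
    - [0.012,0.028,0.1]
    - [0.002,0,0.25]
    - [0,0,0.25]
    - [0,0,0.165]
    - [0,0,0]
  twist:
    - [0.001,-0.003,0.01]
    - [0,0,0]
    - [0,0,0]
    - [0,0,0]
    - [0,0,0]
  jaw: [255,255,255,255,255]

```text
clock: 8.25
tcp_pos: [0.5906, 0.1529, 0.2599]
orientation: [3.116, 0.38, 0.001]
contact_force: [-0.8, 0.5, -1.4]
grip_width: 0.0588
```

```bash
python3 snap.py l2; python3 plan.py 0.5917 0.160 0.263 14.65;python3 held.py l2 .030 .020 1
```

```text
8.25 [0.5906 0.1529 0.2599] yaw 13.900307521588903 vel 0.021941481021365953 0.05880105429139579 [-0.7762  0.4845 -1.4481]
t 8.3 tcp [0.5912 0.1527 0.2613] yaw 13.88 tilt [ 0.14  -0.133] F [-0.3757  0.266  -1.7265] w 0.05894149513484142
 twist units [ 0.0014 -0.0009 -0.0064]  min rows 0.1
 shift after turn, units [ 0.0195 -0.0578 -0.0145] before turn [ 0.0188 -0.058  -0.0146] rows 0.2
face plane y=-0.0089  pitch(yx) -0.09 deg, (yz) 0.02 deg 8897 expected face y -0.01
outer circle x,z,r [-0.      0.1503  0.0313]
bore circle x,z,r [-0.0005  0.1504  0.0081]
rod axis deg -75.42 tip [0.5804 0.2036 0.1085] x on axis at y=.2022: 0.5807 top h [0.1148 0.1152 0.1159]
  tip in tool [ 0.0022 -0.0522  0.1498] axis in tool [0.0119 0.9999 0.0028]
```

View pics/l2.png

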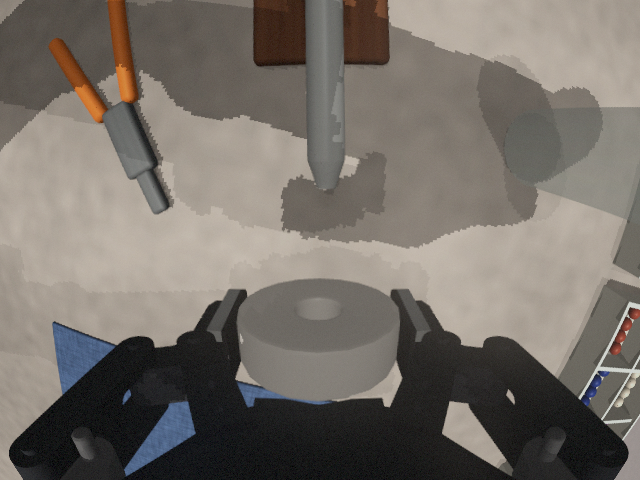

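apply_moves:
  dp:
    - [0.019,-0.05,-0.012]
    - [0,-0.04,0]
    - [0,0,0]
    - [0,0,0]
  twist:
    - [0.001,-0.001,-0.006]
    - [0,0,0]
    - [0,0,0]
    - [0,0,0]
  jaw: [255,255,255,255]

```text
clock: 8.7
tcp_pos: [0.592, 0.1637, 0.2667]
orientation: [-3.116, -0.397, -0.008]
contact_force: [0.9, 1.2, -0.8]
grip_width: 0.0587
```

```bash
python3 snap.py l3; python3 plan.py 0.5881 0.174 0.263 14.65;python3 held.py l3 .030 .020 1
```

```text
8.7 [0.592  0.1637 0.2667] yaw 14.517586506089028 vel 0.01141119053636934 0.058665114475830046 [ 0.9062  1.2082 -0.754 ]
t 8.75 tcp [0.592  0.1639 0.2667] yaw 14.53 tilt [0.2847 0.0834] F [-0.4855  0.5413 -0.1246] w 0.05875487993441122
 twist units [-0.0001 -0.0025 -0.001 ]  min rows 0.0
 shift after turn, units [-0.0105 -0.0901  0.0312] before turn [-0.0108 -0.0901  0.0311] rows 0.2
face plane y=-0.0089  pitch(yx) -0.14 deg, (yz) 0.01 deg 8956 expected face y -0.01
outer circle x,z,r [-0.0002  0.1502  0.0313]
bore circle x,z,r [-0.0005  0.1504  0.0082]
rod axis deg -75.30 tip [0.5804 0.2033 0.1085] x on axis at y=.2022: 0.5808 top h [0.1149 0.1153 0.1159]
  tip in tool [-0.0022 -0.0412  0.1567] axis in tool [0.0032 1.     0.    ]
```

apply_moves:
  dp:
    - [-0.0125,-0.03,0.03]
    - [0,0,0]
    - [0,0,0]
  twist:
    - [0,-0.0025,-0.001]
    - [0,0,0]
    - [0,0,0]
  jaw: [255,255,255]

```text
clock: 9.05
tcp_pos: [0.5896, 0.1673, 0.2635]
orientation: [-3.115, -0.401, -0.001]
contact_force: [-0.8, -0.2, -1.5]
grip_width: 0.0588
```

```bash
python3 snap.py l4; python3 plan.py 0.5881 0.174 0.263 14.65;python3 held.py l4 .030 .020 1
```

```text
9.05 [0.5896 0.1673 0.2635] yaw 14.662751454203558 vel 0.006881407716066258 0.05876955914754845 [-0.7573 -0.2399 -1.484 ]
t 9.1 tcp [0.5895 0.1674 0.2634] yaw 14.67 tilt [0.0038 0.033 ] F [-0.0126 -0.212  -1.898 ] w 0.058980858965400125
 twist units [-0.0003 -0.0001  0.0002]  min rows 0.0
 shift after turn, units [ 0.0028 -0.0557  0.0034] before turn [ 0.0029 -0.0557  0.0034] rows 0.1
face plane y=-0.0089  pitch(yx) -0.13 deg, (yz) 0.00 deg 8919 expected face y -0.01
outer circle x,z,r [-0.0002  0.1504  0.0312]
bore circle x,z,r [-0.0006  0.1504  0.0081]
rod axis deg -75.38 tip [0.5803 0.2033 0.1085] x on axis at y=.2022: 0.5807 top h [0.1149 0.1153 0.1159]
  tip in tool [ 0.0001 -0.037   0.1535] axis in tool [-0.0007  1.     -0.0004]
```

View pics/l4.png

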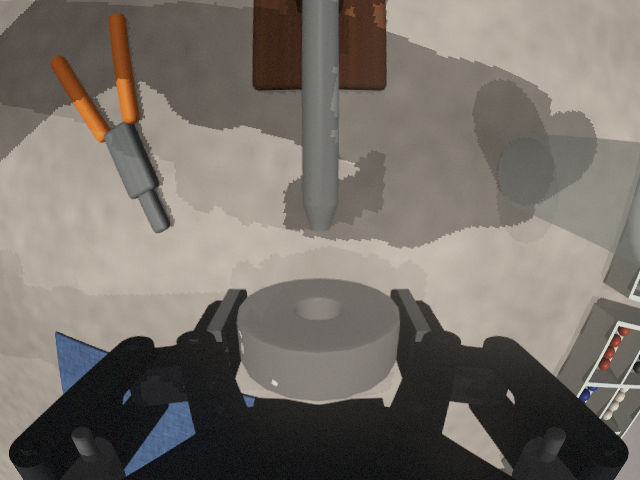

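apply_moves:
  dp:
    - [0.002,-0.08,0.002]
    - [0,-0.08,0]
    - [0,-0.08,0]
    - [0,-0.06,0]
    - [0,0,0]
  twist:
    - [0,0,0]
    - [0,0,0]
    - [0,0,0]
    - [0,0,0]
    - [0,0,0]
  jaw: [255,255,255,255,255]

```text
clock: 9.6
tcp_pos: [0.5795, 0.2065, 0.2629]
orientation: [-3.114, -0.403, 0.001]
contact_force: [0.0, 0.4, -0.9]
grip_width: 0.0587
```

```bash
python3 snap.py l5; python3 plan.py 0.5578 0.2894 0.263 14.65;python3 held.py l5 .030 .020 1
```

```text
9.6 [0.5795 0.2065 0.2629] yaw 14.74219718091149 vel 0.010445536524357618 0.05873744545821303 [ 0.0061  0.4172 -0.9452]
t 9.65 tcp [0.5796 0.206  0.2629] yaw 14.72 tilt [-0.0236  0.0511] F [ 0.7054 -0.3375 -0.877 ] w 0.05895581099415126
 twist units [-0.0005  0.0001  0.0006]  min rows 0.0
 shift after turn, units [ 0.0001 -0.7184 -0.0008] before turn [ 0.001  -0.7184 -0.0001] rows 1.7
face plane y=-0.0089  pitch(yx) -0.15 deg, (yz) -0.08 deg 8490 expected face y -0.01
outer circle x,z,r [0.0001 0.1487 0.0283]
rod axis deg -75.48 tip [0.5752 0.2237 0.1085] x on axis at y=.2022: 0.5805 top h [0.115  0.1154 0.116 ]
  tip in tool [ 0.0003 -0.0175  0.1529] axis in tool [-0.0039  1.     -0.0013]
```

View pics/l5.png

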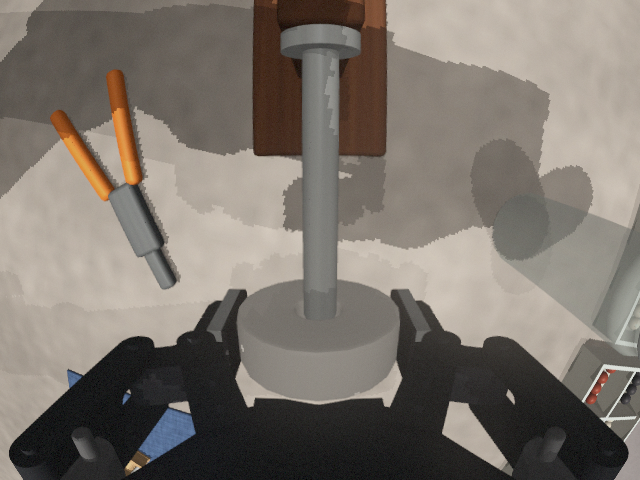

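apply_moves:
  dp:
    - [0,-0.1,0]
    - [0,-0.1,0]
    - [0,-0.1,0]
    - [0,-0.1,0]
    - [0,-0.1,0]
    - [0,-0.08,0]
    - [0,-0.05,0]
    - [0,0,0]
  twist:
    - [0,0,0]
    - [0,0,0]
    - [0,0,0]
    - [0,0,0]
    - [0,0,0]
    - [0,0,0]
    - [0,0,0]
    - [0,0,0]
  jaw: [255,255,255,255,255,255,255,255]

```text
clock: 10.45
tcp_pos: [0.5583, 0.2865, 0.2629]
orientation: [-3.114, -0.404, 0.0]
contact_force: [-0.3, 0.6, -1.6]
grip_width: 0.0592
```

```bash
python3 snap.py l6; python3 plan.py 0.5578 0.2894 0.263 14.65
```

```text
10.45 [0.5583 0.2865 0.2629] yaw 14.776390852024052 vel 0.010358779618224715 0.059166207646188795 [-0.264   0.6251 -1.6448]
t 10.5 tcp [0.5585 0.2859 0.2629] yaw 14.75 tilt [-0.0237  0.0505] F [ 0.0083  0.3688 -2.1611] w 0.058730411849607235
 twist units [-0.0005  0.0001  0.0008]  min rows 0.0
 shift after turn, units [ 0.0016 -0.0297 -0.001 ] before turn [ 0.0017 -0.0297 -0.001 ] rows 0.1
```

View pics/l6.png

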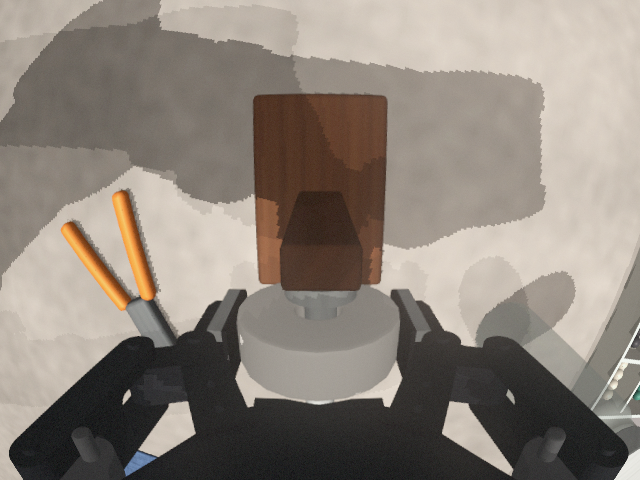

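apply_moves:
  dp:
    - [0,-0.028,0]
    - [0,0,0]
    - [0,0,0]
    - [0,0,0]
    - [0,0,0]
    - [0,0,0]
    - [0,0,-0.15]
    - [0,0,-0.2]
    - [0,0,-0.3]
    - [0,0,-0.3]
    - [0,0,0]
  twist:
    - [0,0,0]
    - [0,0,0]
    - [0,0,0]
    - [0,0,0]
    - [0,0,0]
    - [0,0,0]
    - [0,0,0]
    - [0,0,0]
    - [0,0,0]
    - [0,0,0]
    - [0,0,0]
  jaw: [255,255,0,0,0,0,0,0,0,0,0]

```text
clock: 11.6
tcp_pos: [0.559, 0.2857, 0.3807]
orientation: [3.115, 0.394, -0.002]
contact_force: [0.2, 0.6, 0.6]
grip_width: 0.0856
```

```bash
python3 snap.py l7; python3 plan.py 0.6166 -0.2325 0.30 -20.5
```

```text
11.6 [0.559  0.2857 0.3807] yaw 14.419731683821603 vel 0.05914217676255379 0.08557286888635765 [0.2146 0.5949 0.5643]
t 11.65 tcp [0.5582 0.2856 0.3783] yaw 14.44 tilt [-0.2166 -0.2094] F [ 0.9227 -0.306  -0.7695] w 0.08554280710770225
 twist units [0.0019 0.0017 0.2912]  min rows 4.1
 shift after turn, units [1.9677 3.8738 0.6527] before turn [-0.6025  4.3008  0.6666] rows 10.5
```

View pics/l7.png

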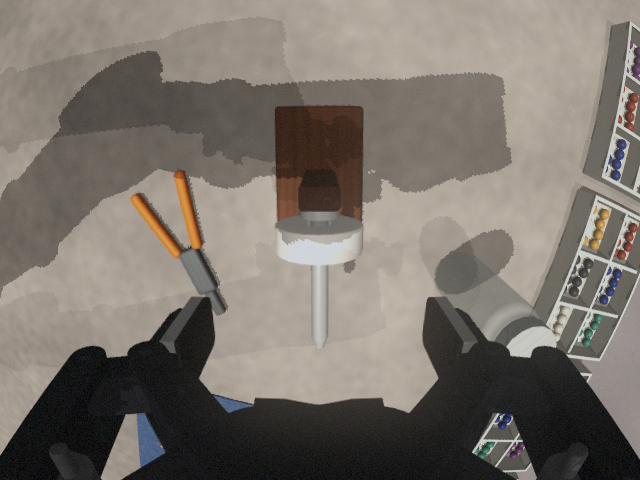

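apply_moves:
  dp:
    - [0,0,0]
    - [0,0,0]
    - [0,0,0]
    - [0,0,0]
    - [0,0,0]
    - [0.179,0.352,0.02]
    - [0.179,0.352,0.02]
    - [0.179,0.352,0.02]
    - [0.179,0.352,0.03]
    - [0.179,0.352,0.05]
    - [0.179,0.352,0.05]
    - [0.179,0.352,0.05]
    - [0.179,0.352,0.08]
    - [0.179,0.352,0.1]
    - [0.179,0.352,0.1]
    - [0.179,0.3,0.1]
    - [0,0,0]
    - [0,0,0]
  twist:
    - [0,0,0.058]
    - [0,0,0.058]
    - [0,0,0.058]
    - [0,0,0.058]
    - [0,0,0.058]
    - [0,0,0]
    - [0,0,0]
    - [0,0,0]
    - [0,0,0]
    - [0,0,0]
    - [0,0,0]
    - [0,0,0]
    - [0,0,0]
    - [0,0,0]
    - [0,0,0]
    - [0,0,0]
    - [0,0,0]
    - [0,0,0]
  jaw: [0,0,0,0,0,0,0,0,0,0,0,0,0,0,0,0,0,0]

```text
clock: 13.45
tcp_pos: [0.6008, -0.2423, 0.2819]
orientation: [3.07, -0.582, -0.047]
contact_force: [0.7, 0.5, -0.2]
grip_width: 0.0851
```

```bash
python3 snap.py n1; python3 plan.py 0.6166 -0.2325 0.194 -20.5
python3 - <<'E'
from ring import *
for z in (.035,.045,.05): rect("n1",(215,425,150,390),z)
E
```

```text
13.45 [ 0.6008 -0.2423  0.2819] yaw -21.483433073519517 vel 0.04427267621590477 0.0851134949922745 [ 0.6688  0.4753 -0.2465]
t 13.5 tcp [ 0.6004 -0.2425  0.282 ] yaw -21.49 tilt [-1.9034 -0.653 ] F [-0.0037  0.6898  0.1208] w 0.08575552349688573
 twist units [ 0.0108  0.0129 -0.0081]  min rows 0.3
 shift after turn, units [ 0.0969 -0.1255  0.733 ] before turn [ 0.1143 -0.1438  0.7272] rows 1.8
(215, 425, 150, 390) ctr mm 617.4 -232.4 trim [ 617.2683 -232.1705] short/long 22.38766098022461 48.977237701416016 short-axis deg -110.1 ztop 0.06584113913025127 3973
(215, 425, 150, 390) ctr mm 617.5 -232.4 trim [ 617.2545 -232.2015] short/long 22.38766098022461 48.90377426147461 short-axis deg -110.1 ztop 0.06585860605990096 3737
(215, 425, 150, 390) ctr mm 617.4 -232.5 trim [ 617.1962 -232.2806] short/long 22.305028915405273 45.45413589477539 short-axis deg -110.1 ztop 0.06589648575216359 3486
```

View pics/n1.png

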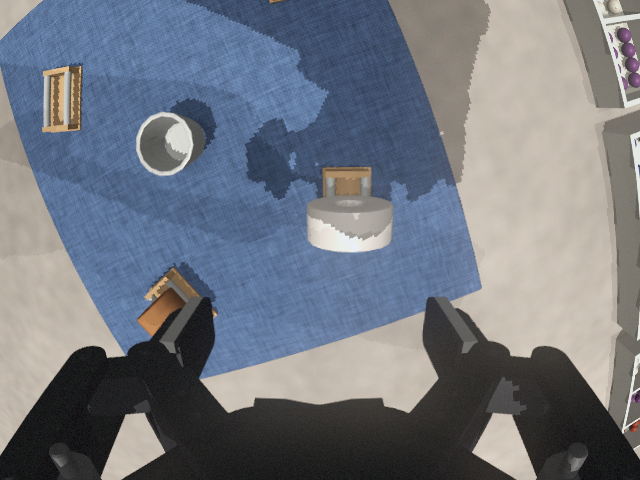

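apply_moves:
  dp:
    - [0,0,0]
    - [0.05,-0.065,0.1]
    - [0.05,-0.062,0.15]
    - [0,0,0.2]
    - [0,0,0]
    - [0,0,0]
  twist:
    - [0.0108,0.0129,-0.0114]
    - [0,0,0]
    - [0,0,0]
    - [0,0,0]
    - [0,0,0]
    - [0,0,0]
  jaw: [0,0,0,0,0,0]

```text
clock: 14.1
tcp_pos: [0.621, -0.2208, 0.2216]
orientation: [-3.092, 0.53, 0.006]
contact_force: [-0.1, -0.5, 0.9]
grip_width: 0.0856
```

```bash
python3 plan.py 0.6173 -0.2324 0.193 -20.1
```

```text
t 14.1 tcp [ 0.621  -0.2208  0.2216] yaw -19.47 tilt [-0.164   0.3042] F [-0.0702 -0.485   0.9381] w 0.08558783917838554
 twist units [-0.0019  0.0021  0.0052]  min rows 0.1
 shift after turn, units [0.0039 0.1011 0.2385] before turn [0.0039 0.1021 0.2381] rows 0.6
```

apply_moves:
  dp:
    - [0.004,0.08,0.02]
    - [0,0.02,0.08]
    - [0,0,0.1]
    - [0,0,0.03]
    - [0,0,0]
    - [0,0,0]
  twist:
    - [-0.002,0.002,0.005]
    - [0,0,0]
    - [0,0,0]
    - [0,0,0]
    - [0,0,0]
    - [0,0,0]
  jaw: [0,0,0,0,0,0]

```text
clock: 14.7
tcp_pos: [0.6178, -0.2334, 0.193]
orientation: [3.092, -0.549, 0.002]
contact_force: [0.7, 0.3, -0.3]
grip_width: 0.0851
```

```bash
python3 snap.py n2;python3 plan.py 0.6173 -0.2324 0.193 -20.1;python3 held.py n2 .026 .022
```

```text
14.7 [ 0.6178 -0.2334  0.193 ] yaw -20.14475072613186 vel 0.0025684950347315614 0.08507297347782689 [ 0.7483  0.2528 -0.3468]
t 14.75 tcp [ 0.6178 -0.2334  0.1931] yaw -20.15 tilt [ 0.0796 -0.0891] F [-0.7915  0.4705  0.475 ] w 0.0850548086413258
 twist units [ 0.0005 -0.0009 -0.0004]  min rows 0.0
 shift after turn, units [-0.0067 -0.0063  0.0005] before turn [-0.0067 -0.0063  0.0005] rows 0.0
face plane y=-0.0114  pitch(yx) 0.15 deg, (yz) -0.57 deg 6093 expected face y -0.011
outer circle x,z,r [-0.0011  0.1516  0.0255]
bore circle x,z,r [-0.001   0.1504  0.0078]
```

View pics/n2.png

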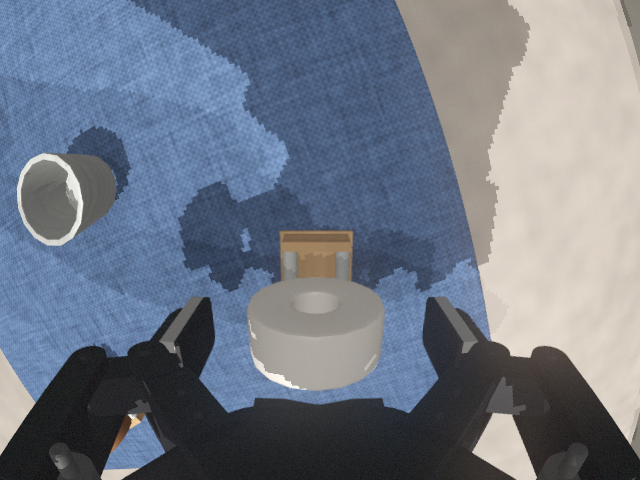

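apply_moves:
  dp:
    - [-0.007,0,0]
    - [0,0,0]
    - [0,0,0]
    - [0,0,0]
    - [0,0,0]
    - [0,0,0]
    - [0,0,0]
    - [0,0,0]
  twist:
    - [0,0,0]
    - [0,0,0]
    - [0,0,0]
    - [0,0,0]
    - [0,0,0]
    - [0,0,0]
    - [0,0,0]
    - [0,0,0]
  jaw: [0,255,255,255,255,255,255,255]

```text
clock: 15.55
tcp_pos: [0.617, -0.2328, 0.1948]
orientation: [3.093, -0.549, 0.003]
contact_force: [-0.4, 0.8, 0.3]
grip_width: 0.0492
```

```bash
python3 snap.py n3;python3 held.py n3 .025 .022;python3 plan.py 0.593 0.155 0.33 14.65
```

```text
15.55 [ 0.617  -0.2328  0.1948] yaw -20.123665736816413 vel 0.0011119425622397546 0.049166542972961434 [-0.3589  0.8204  0.2866]
face plane y=-0.0111  pitch(yx) 0.07 deg, (yz) -0.43 deg 6392 expected face y -0.011
outer circle x,z,r [-0.      0.1523  0.0268]
bore circle x,z,r [-0.0002  0.1522  0.0078]
t 15.6 tcp [ 0.617  -0.2329  0.1948] yaw -20.12 tilt [ 0.1165 -0.0443] F [-0.2803 -0.3422  0.2102] w 0.0489833481727843
 twist units [ 0.0003 -0.001  -0.2898]  min rows 4.0
 shift after turn, units [ 0.6243 -3.1775 -1.1263] before turn [-1.297  -2.9661 -1.1292] rows 8.2
```

apply_moves:
  dp:
    - [0,0,-0.1]
    - [0,0,-0.2]
    - [0,0,-0.22]
    - [0,0,-0.22]
    - [0,0,-0.22]
    - [0,0,-0.17]
    - [0.078,-0.39,0]
    - [0.078,-0.39,0]
    - [0.078,-0.39,0]
    - [0.078,-0.39,0]
    - [0.078,-0.39,0]
    - [0.078,-0.39,0]
    - [0.078,-0.39,0]
    - [0.078,-0.35,0]
    - [0,0,0]
    - [0,0,0]
  twist:
    - [0,0,0]
    - [0,0,-0.058]
    - [0,0,-0.058]
    - [0,0,-0.058]
    - [0,0,-0.058]
    - [0,0,-0.058]
    - [0,0,0]
    - [0,0,0]
    - [0,0,0]
    - [0,0,0]
    - [0,0,0]
    - [0,0,0]
    - [0,0,0]
    - [0,0,0]
    - [0,0,0]
    - [0,0,0]
  jaw: [255,255,255,255,255,255,255,255,255,255,255,255,255,255,255,255]

```text
clock: 17.2
tcp_pos: [0.5867, 0.1524, 0.3467]
orientation: [3.105, 0.426, 0.023]
contact_force: [-0.5, -1.5, -0.1]
grip_width: 0.0491
```

```bash
python3 snap.py n4;python3 held.py n4 .025 .022 1;python3 plan.py 0.592 0.159 0.2638 14.65
```

```text
17.2 [0.5867 0.1524 0.3467] yaw 15.615241532781274 vel 0.04861389624831077 0.049135131044751035 [-0.5409 -1.5332 -0.053 ]
face plane y=-0.0112  pitch(yx) 0.17 deg, (yz) -0.38 deg 6221 expected face y -0.011
outer circle x,z,r [-0.0001  0.1511  0.0262]
bore circle x,z,r [-0.0005  0.1522  0.0078]
rod axis deg -75.39 tip [0.5803 0.2039 0.1085] x on axis at y=.2022: 0.5808 top h [0.1149 0.1153 0.1159]
  tip in tool [ 0.0046 -0.0535  0.2363] axis in tool [-0.0176  0.9998  0.0089]
t 17.25 tcp [0.5867 0.153  0.3467] yaw 15.63 tilt [ 0.884  -0.2291] F [-0.3843  1.6803 -0.7736] w 0.048919983886430714
 twist units [ 0.0038 -0.0066  0.0082]  min rows 0.2
 shift after turn, units [ 0.0558 -0.0372  0.6906] before turn [ 0.0469 -0.0418  0.691 ] rows 1.7
```

View pics/n4.png

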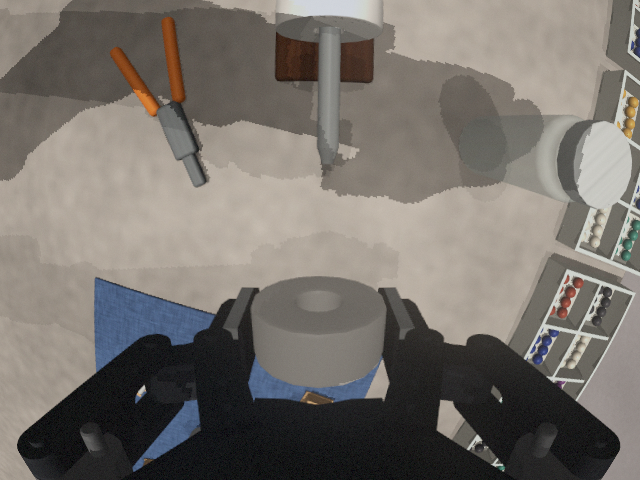

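apply_moves:
  dp:
    - [0,0,0.05]
    - [0.05,-0.035,0.2]
    - [0.004,0,0.25]
    - [0,0,0.18]
    - [0,0,0]
    - [0,0,0]
  twist:
    - [0.0038,-0.0066,0.0082]
    - [0,0,0]
    - [0,0,0]
    - [0,0,0]
    - [0,0,0]
    - [0,0,0]
  jaw: [255,255,255,255,255,255]

```text
clock: 17.85
tcp_pos: [0.5943, 0.1493, 0.264]
orientation: [3.119, 0.371, -0.001]
contact_force: [0.4, -0.1, -0.7]
grip_width: 0.0488
```

```bash
python3 plan.py 0.5894 0.169 0.2638 14.65
```

```text
t 17.85 tcp [0.5943 0.1493 0.264 ] yaw 13.58 tilt [-0.0131 -0.0564] F [ 0.4046 -0.0871 -0.7153] w 0.04878983460159915
 twist units [ 0.0004  0.0002 -0.0089]  min rows 0.1
 shift after turn, units [ 0.002  -0.1688  0.0018] before turn [-0.0011 -0.1688  0.0016] rows 0.4
```

apply_moves:
  dp:
    - [0,0,0]
    - [0.002,-0.08,0.001]
    - [0,-0.08,0]
    - [0,0,0]
    - [0,0,0]
  twist:
    - [0,0,-0.009]
    - [0,0,0]
    - [0,0,0]
    - [0,0,0]
    - [0,0,0]
  jaw: [255,255,255,255,255]

```text
clock: 18.35
tcp_pos: [0.5907, 0.1691, 0.2681]
orientation: [-3.115, -0.4, -0.008]
contact_force: [0.3, -0.5, -1.3]
grip_width: 0.0492
```

```bash
python3 snap.py n5;python3 held.py n5 .025 .022 1;python3 plan.py 0.5894 0.169 0.2638 14.65
```

```text
18.35 [0.5907 0.1691 0.2681] yaw 14.64397581527207 vel 0.016223396889708117 0.04918736932157824 [ 0.3454 -0.4663 -1.2678]
face plane y=-0.0112  pitch(yx) 0.17 deg, (yz) -0.37 deg 6204 expected face y -0.011
outer circle x,z,r [0.     0.1511 0.0262]
bore circle x,z,r [-0.0005  0.1521  0.0078]
rod axis deg -75.46 tip [0.5803 0.2034 0.1085] x on axis at y=.2022: 0.5807 top h [0.1149 0.1153 0.1159]
  tip in tool [-0.0022 -0.0358  0.1581] axis in tool [-0.0018  1.     -0.0004]
t 18.4 tcp [0.5907 0.1693 0.2681] yaw 14.65 tilt [0.2863 0.1125] F [ 0.743   0.9335 -0.8785] w 0.049020582347822736
 twist units [-0.0003 -0.0025  0.    ]  min rows 0.0
 shift after turn, units [-0.0108 -0.0005  0.0358] before turn [-0.011  -0.0005  0.0357] rows 0.1
```

View pics/n5.png

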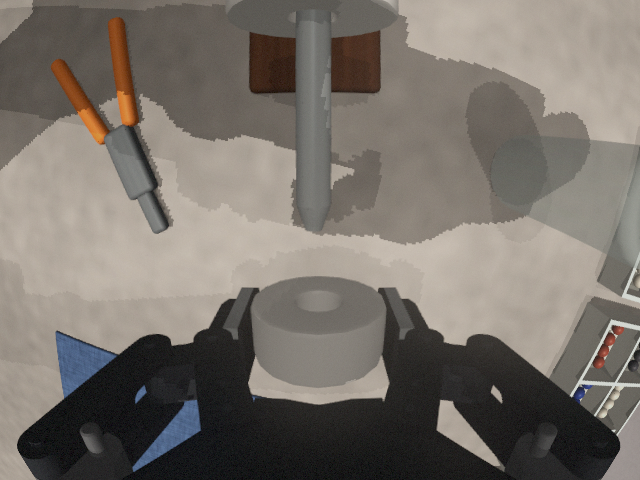

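apply_moves:
  dp:
    - [-0.012,0,0.034]
    - [0,0,0]
    - [0,-0.06,0]
    - [0,-0.05,0]
    - [0,0,0]
  twist:
    - [0,-0.0025,0]
    - [0,0,0]
    - [0,0,0]
    - [0,0,0]
    - [0,0,0]
  jaw: [255,255,255,255,255]

```text
clock: 18.9
tcp_pos: [0.5855, 0.1824, 0.2636]
orientation: [-3.116, -0.4, 0.001]
contact_force: [0.0, -0.3, -0.2]
grip_width: 0.049
```

```bash
python3 snap.py n6;python3 held.py n6 .025 .022 1;python3 plan.py 0.5636 0.2676 0.2638 14.65
```

```text
18.9 [0.5855 0.1824 0.2636] yaw 14.620657265216076 vel 0.00878925301853543 0.049029390216805725 [ 0.0351 -0.2506 -0.1915]
face plane y=-0.0112  pitch(yx) 0.17 deg, (yz) -0.40 deg 6212 expected face y -0.011
outer circle x,z,r [-0.      0.1511  0.0262]
bore circle x,z,r [-0.0004  0.1522  0.0078]
rod axis deg -75.55 tip [0.5806 0.2026 0.1085] x on axis at y=.2022: 0.5806 top h [0.1149 0.1153 0.1159]
  tip in tool [ 0.0005 -0.0207  0.1536] axis in tool [-0.0029  1.     -0.0005]
t 18.95 tcp [0.5856 0.182  0.2636] yaw 14.61 tilt [-0.0437  0.0032] F [-1.3643  0.3729 -0.57  ] w 0.0490523304455738
 twist units [-0.0001  0.0003 -0.0004]  min rows 0.0
 shift after turn, units [ 0.0031 -0.7363 -0.002 ] before turn [ 0.0026 -0.7363 -0.0018] rows 1.8
```

apply_moves:
  dp:
    - [0.003,-0.08,0]
    - [0,-0.08,0]
    - [0,-0.1,0]
    - [0,-0.1,0]
    - [0,-0.1,0]
    - [0,-0.1,0]
    - [0,-0.08,0]
    - [0,-0.04,0]
    - [0,0,0]
  twist:
    - [0,0,0]
    - [0,0,0]
    - [0,0,0]
    - [0,0,0]
    - [0,0,0]
    - [0,0,0]
    - [0,0,0]
    - [0,0,0]
    - [0,0,0]
  jaw: [255,255,255,255,255,255,255,255,255]

```text
clock: 19.85
tcp_pos: [0.5629, 0.2699, 0.2635]
orientation: [-3.115, -0.404, 0.001]
contact_force: [-0.8, 0.5, -0.9]
grip_width: 0.0486
```

```bash
python3 snap.py n7;python3 plan.py 0.5636 0.2676 0.2638 14.65
```

```text
19.85 [0.5629 0.2699 0.2635] yaw 14.761855135952942 vel 0.005642000385340886 0.04864785639831024 [-0.7589  0.4701 -0.9116]
t 19.9 tcp [0.563  0.2696 0.2635] yaw 14.73 tilt [-0.0477  0.025 ] F [-0.542  -0.2251 -1.1259] w 0.04893821438124624
 twist units [-0.0003  0.0003  0.0007]  min rows 0.0
 shift after turn, units [ 0.0009  0.017  -0.0023] before turn [ 0.0009  0.017  -0.0023] rows 0.0
```

View pics/n7.png

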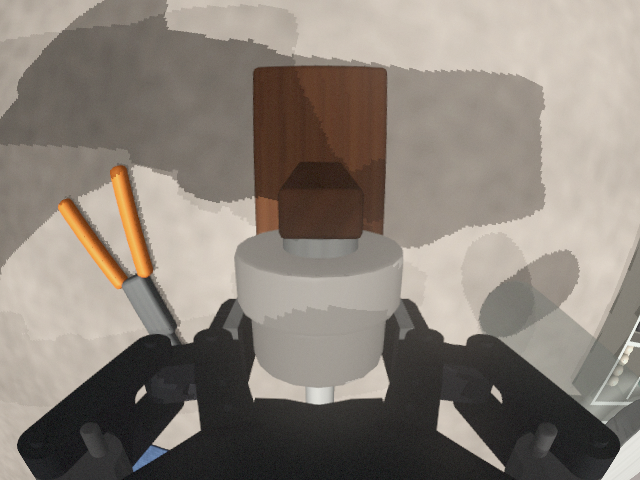

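apply_moves:
  dp:
    - [0,0.008,0]
    - [0,0,0]
    - [0,0,0]
    - [0,0,0]
    - [0,0,0]
    - [0,0,0]
    - [0,0,-0.15]
    - [0,0,-0.2]
    - [0,0,-0.3]
    - [0,0,-0.3]
    - [0,0,0]
  twist:
    - [0,0,0]
    - [0,0,0]
    - [0,0,0]
    - [0,0,0]
    - [0,0,0]
    - [0,0,0]
    - [0,0,0]
    - [0,0,0]
    - [0,0,0]
    - [0,0,0]
    - [0,0,0]
  jaw: [255,0,0,0,0,0,0,0,0,0,0]

```text
clock: 21.0
tcp_pos: [0.5642, 0.2656, 0.3807]
orientation: [3.115, 0.395, -0.005]
contact_force: [0.5, -0.1, -0.6]
grip_width: 0.0856
```

```bash
python3 snap.py n8; python3 plan.py 0.6405 -0.0637 0.30 -11.5
```

```text
21.0 [0.5642 0.2656 0.3807] yaw 14.464715854205632 vel 0.05846755999016225 0.08558670049401577 [ 0.5477 -0.1186 -0.5825]
t 21.05 tcp [0.5634 0.2654 0.3783] yaw 14.48 tilt [-0.325  -0.2248] F [-0.3699  0.7464  0.3367] w 0.08528692383954853
 twist units [0.0018 0.0028 0.2165]  min rows 3.0
 shift after turn, units [1.1762 2.5595 0.6524] before turn [-0.0596  2.8146  0.6595] rows 6.9
```

View pics/n8.png

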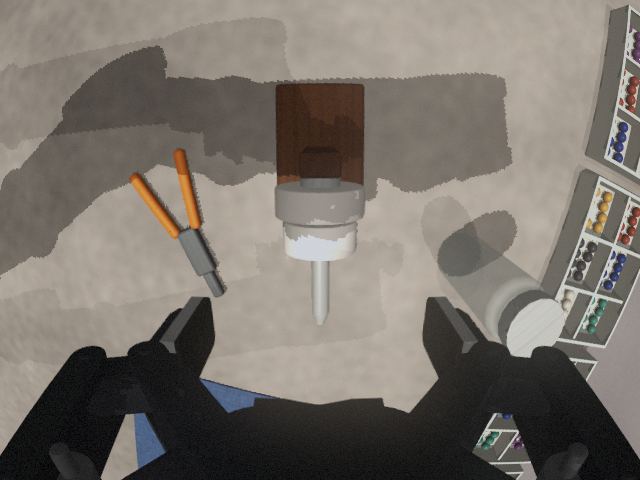

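apply_moves:
  dp:
    - [0,0,0]
    - [0,0,0]
    - [0,0,0]
    - [0,0,0]
    - [0.147,0.32,0.02]
    - [0.147,0.32,0.02]
    - [0.147,0.32,0.02]
    - [0.147,0.32,0.08]
    - [0.147,0.32,0.12]
    - [0.147,0.32,0.12]
    - [0.147,0.32,0.12]
    - [0.147,0.25,0.12]
    - [0,0,0]
    - [0,0,0]
  twist:
    - [0,0,0.054]
    - [0,0,0.054]
    - [0,0,0.054]
    - [0,0,0.054]
    - [0,0,0]
    - [0,0,0]
    - [0,0,0]
    - [0,0,0]
    - [0,0,0]
    - [0,0,0]
    - [0,0,0]
    - [0,0,0]
    - [0,0,0]
    - [0,0,0]
  jaw: [0,0,0,0,0,0,0,0,0,0,0,0,0,0]

```text
clock: 22.45
tcp_pos: [0.6319, -0.0658, 0.2835]
orientation: [3.11, -0.331, -0.045]
contact_force: [0.7, 0.8, 0.3]
grip_width: 0.0855
```

```bash
python3 snap.py s1
python3 - <<'E'
from ring import *
for z in (.03,.04): rect("s1",(215,425,150,390),z)
E
python3 plan.py 0.6405 -0.0637 0.188 -11.5
```

```text
22.45 [ 0.6319 -0.0658  0.2835] yaw -12.155904440415423 vel 0.03410168017120629 0.08545427492743445 [0.7083 0.83   0.3477]
(215, 425, 150, 390) ctr mm 587.5 -102.5 trim [ 587.4354 -102.3559] short/long 43.28531265258789 176.44790649414062 short-axis deg -53.4 ztop 0.054810203480097776 3395
(215, 425, 150, 390) ctr mm 641.2 -63.1 trim [641.0892 -62.8527] short/long 24.047861099243164 37.704280853271484 short-axis deg -101.3 ztop 0.05489877734670047 2676
t 22.5 tcp [ 0.6317 -0.066   0.2835] yaw -12.15 tilt [-1.7199 -0.6315] F [-0.3185 -1.4425 -0.9734] w 0.0851386026946694
 twist units [ 0.0081  0.013  -0.0053]  min rows 0.2
 shift after turn, units [ 0.0684 -0.0333  0.7962] before turn [ 0.0895 -0.0476  0.7934] rows 1.9
```

View pics/s1.png

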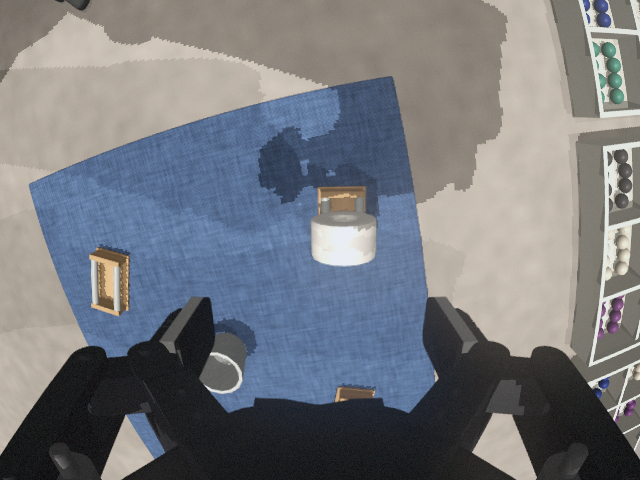

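apply_moves:
  dp:
    - [0,0,0]
    - [0,0,0]
    - [0.05,0,0.15]
    - [0.02,0,0.2]
    - [0,0,0]
    - [0,0,0]
  twist:
    - [0.008,0.013,-0.007]
    - [0,0,0]
    - [0,0,0]
    - [0,0,0]
    - [0,0,0]
    - [0,0,0]
  jaw: [0,0,0,0,0,0]

```text
clock: 23.1
tcp_pos: [0.6404, -0.0582, 0.2419]
orientation: [-3.124, 0.292, 0.001]
contact_force: [-1.5, -0.8, 0.4]
grip_width: 0.0853
```

```bash
python3 plan.py 0.6411 -0.0632 0.187 -11.3
```

```text
t 23.1 tcp [ 0.6404 -0.0582  0.2419] yaw -10.68 tilt [-0.0066  0.2307] F [-1.4962 -0.7859  0.3987] w 0.08530249257359443
 twist units [-0.0019  0.0004  0.0052]  min rows 0.1
 shift after turn, units [0.0141 0.0393 0.4573] before turn [0.0141 0.0413 0.4571] rows 1.1
```

apply_moves:
  dp:
    - [0.012,0.038,0.05]
    - [0,0,0.12]
    - [0,0,0.14]
    - [0,0,0.1]
    - [0,0,0.03]
    - [0,0,0]
    - [0,0,0]
  twist:
    - [-0.002,0,0.005]
    - [0,0,0]
    - [0,0,0]
    - [0,0,0]
    - [0,0,0]
    - [0,0,0]
    - [0,0,0]
  jaw: [0,0,0,0,0,0,0]

```text
clock: 23.8
tcp_pos: [0.6412, -0.0624, 0.1862]
orientation: [3.126, -0.308, -0.0]
contact_force: [-0.4, -0.5, -0.2]
grip_width: 0.0853
```

```bash
python3 plan.py 0.6411 -0.0632 0.187 -11.3;python3 snap.py s2;python3 held.py s2 .021 .024
```

```text
t 23.8 tcp [ 0.6412 -0.0624  0.1862] yaw -11.27 tilt [-0.0032 -0.0032] F [-0.3634 -0.5293 -0.2249] w 0.0852881438101755
 twist units [0.     0.     0.0002]  min rows 0.0
 shift after turn, units [ 0.0007  0.0069 -0.0063] before turn [ 0.0007  0.0069 -0.0063] rows 0.0
23.8 [ 0.6412 -0.0624  0.1862] yaw -11.27021604490727 vel 0.007326823648668686 0.0852881438101755 [-0.3634 -0.5293 -0.2249]
face plane y=-0.0108  pitch(yx) -0.24 deg, (yz) -1.48 deg 4607 expected face y -0.012
outer circle x,z,r [0.0002 0.1511 0.0206]
bore circle x,z,r [-0.      0.1499  0.0078]
```

View pics/s2.png

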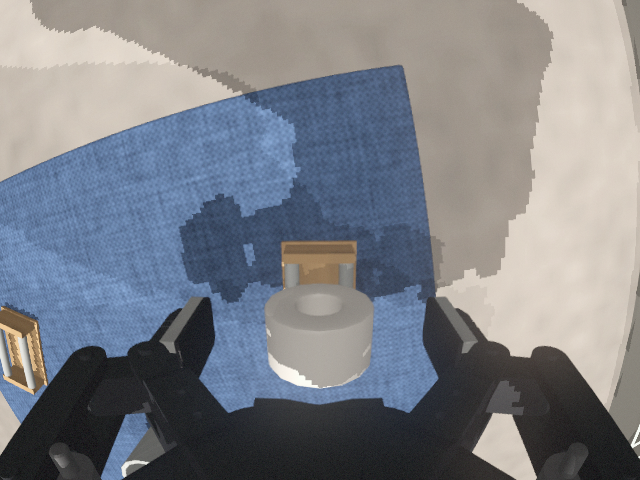

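apply_moves:
  dp:
    - [0,0.008,0]
    - [0,0,0]
    - [0,0,0]
    - [0,0,0]
    - [0,0,0]
    - [0,0,0]
    - [0,0,0]
    - [0,0,0]
    - [0,0,0]
  twist:
    - [0,0,0]
    - [0,0,0]
    - [0,0,0]
    - [0,0,0]
    - [0,0,0]
    - [0,0,0]
    - [0,0,0]
    - [0,0,0]
    - [0,0,0]
  jaw: [0,255,255,255,255,255,255,255,255]

```text
clock: 24.75
tcp_pos: [0.6412, -0.0634, 0.1886]
orientation: [-3.126, 0.308, -0.002]
contact_force: [-0.2, 0.5, 1.3]
grip_width: 0.0388
```

```bash
python3 snap.py s3;python3 held.py s3 .020 .024;python3 plan.py 0.593 0.150 0.33 14.65
```

```text
24.75 [ 0.6412 -0.0634  0.1886] yaw -11.270757954378007 vel 0.001171431854684784 0.038833567295186826 [-0.2142  0.4965  1.3083]
face plane y=-0.0116  pitch(yx) 0.01 deg, (yz) -1.48 deg 4735 expected face y -0.012
outer circle x,z,r [0.0007 0.1513 0.0226]
bore circle x,z,r [-0.0005  0.1524  0.0075]
t 24.8 tcp [ 0.6412 -0.0634  0.1887] yaw -11.27 tilt [0.0964 0.0433] F [-0.6299 -0.1244  0.5068] w 0.038972631542643583
 twist units [-0.0003 -0.0008 -0.216 ]  min rows 3.0
 shift after turn, units [ 0.0615 -1.8223 -1.1778] before turn [-0.7396 -1.6671 -1.1771] rows 5.2
```

apply_moves:
  dp:
    - [0,0,-0.1]
    - [0,0,-0.2]
    - [0,0,-0.24]
    - [0,0,-0.24]
    - [0,0,-0.2]
    - [0,0,-0.1]
    - [0.012,-0.35,0]
    - [0.012,-0.35,0]
    - [0.012,-0.35,0]
    - [0.012,-0.35,0]
    - [0.012,-0.3,0]
    - [0,0,0]
    - [0,0,0]
  twist:
    - [0,0,0]
    - [0,0,-0.054]
    - [0,0,-0.054]
    - [0,0,-0.054]
    - [0,0,-0.054]
    - [0,0,0]
    - [0,0,0]
    - [0,0,0]
    - [0,0,0]
    - [0,0,0]
    - [0,0,0]
    - [0,0,0]
    - [0,0,0]
  jaw: [255,255,255,255,255,255,255,255,255,255,255,255,255]

```text
clock: 26.1
tcp_pos: [0.5929, 0.1398, 0.3271]
orientation: [3.116, 0.382, 0.006]
contact_force: [0.3, -1.7, -1.0]
grip_width: 0.0387
```

```bash
python3 snap.py s4;python3 held.py s4 .020 .024 1;python3 plan.py 0.5929 0.156 0.2637 14.65
```

```text
26.1 [0.5929 0.1398 0.3271] yaw 13.969138415589969 vel 0.04387969938743745 0.03867882334128675 [ 0.3478 -1.7345 -1.0176]
face plane y=-0.0117  pitch(yx) 0.14 deg, (yz) -0.94 deg 4346 expected face y -0.012
outer circle x,z,r [0.0007 0.1499 0.022 ]
bore circle x,z,r [-0.0006  0.1523  0.0075]
rod axis deg -75.55 tip [0.5803 0.2041 0.1085] x on axis at y=.2022: 0.5808 top h [0.1147 0.1152 0.1159]
  tip in tool [ 0.0026 -0.0661  0.2169] axis in tool [0.0084 1.     0.0029]
t 26.15 tcp [0.5928 0.1402 0.327 ] yaw 14.01 tilt [ 0.2137 -0.0661] F [-0.792   0.2104 -1.7895] w 0.03841545561376821
 twist units [ 0.001  -0.0016 -0.0053]  min rows 0.1
 shift after turn, units [ 0.034  -0.1268  0.5276] before turn [ 0.0308 -0.1283  0.5275] rows 1.3
```

View pics/s4.png

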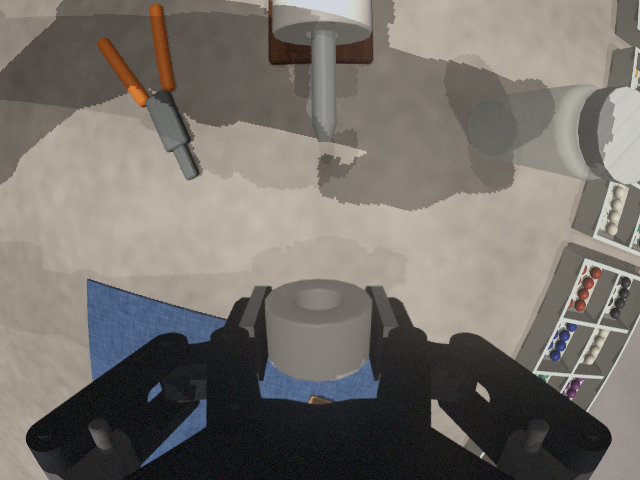

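apply_moves:
  dp:
    - [0.03,-0.06,0.1]
    - [0.003,-0.06,0.22]
    - [0,0,0.18]
    - [0,0,0]
    - [0,0,0]
  twist:
    - [0.001,-0.0015,-0.005]
    - [0,0,0]
    - [0,0,0]
    - [0,0,0]
    - [0,0,0]
  jaw: [255,255,255,255,255]

```text
clock: 26.65
tcp_pos: [0.5951, 0.1513, 0.2635]
orientation: [3.117, 0.383, 0.001]
contact_force: [0.6, -0.6, -0.5]
grip_width: 0.0383
```

```bash
python3 plan.py 0.5903 0.1655 0.2637 14.65
```

```text
t 26.65 tcp [0.5951 0.1513 0.2635] yaw 14.01 tilt [ 0.0293 -0.0693] F [ 0.6322 -0.5713 -0.5   ] w 0.038296974074964685
 twist units [ 0.0006 -0.0001 -0.0053]  min rows 0.1
 shift after turn, units [-0.0085 -0.1242 -0.0016] before turn [-0.0099 -0.124  -0.0018] rows 0.3
```

apply_moves:
  dp:
    - [-0.009,-0.06,0]
    - [0,-0.06,0]
    - [0,0,0]
    - [0,0,0]
  twist:
    - [0,0,-0.005]
    - [0,0,0]
    - [0,0,0]
    - [0,0,0]
  jaw: [255,255,255,255]

```text
clock: 27.05
tcp_pos: [0.5913, 0.1655, 0.2661]
orientation: [3.116, 0.397, 0.006]
contact_force: [0.7, 0.5, -1.6]
grip_width: 0.0391
```

```bash
python3 snap.py s5;python3 held.py s5 .020 .024 1;python3 plan.py 0.5894 0.169 0.2637 14.65
```

```text
27.05 [0.5913 0.1655 0.2661] yaw 14.538792768891973 vel 0.011043986455169321 0.03910368488003332 [ 0.7413  0.4715 -1.5856]
face plane y=-0.0117  pitch(yx) 0.20 deg, (yz) -0.90 deg 4358 expected face y -0.012
outer circle x,z,r [-0.0001  0.1507  0.0216]
bore circle x,z,r [-0.0005  0.1523  0.0075]
rod axis deg -75.20 tip [0.5805 0.2031 0.1085] x on axis at y=.2022: 0.5809 top h [0.1149 0.1153 0.116 ]
  tip in tool [-0.0016 -0.0392  0.156 ] axis in tool [0.0046 1.     0.0008]
t 27.1 tcp [0.5913 0.1657 0.2661] yaw 14.55 tilt [0.2359 0.026 ] F [ 0.4896  0.0277 -0.1647] w 0.039009365170840624
 twist units [ 0.0003 -0.002  -0.0009]  min rows 0.0
 shift after turn, units [-0.0085 -0.0307  0.0199] before turn [-0.0087 -0.0307  0.0199] rows 0.1
```

apply_moves:
  dp:
    - [-0.009,-0.03,0.019]
    - [0,0,0]
    - [0,-0.06,0]
    - [0,-0.04,0]
    - [0,0,0]
  twist:
    - [0,-0.002,0]
    - [0,0,0]
    - [0,0,0]
    - [0,0,0]
    - [0,0,0]
  jaw: [255,255,255,255,255]

```text
clock: 27.6
tcp_pos: [0.586, 0.1818, 0.2641]
orientation: [3.116, 0.397, 0.001]
contact_force: [0.1, -0.1, -1.7]
grip_width: 0.0385
```

```bash
python3 snap.py s6;python3 held.py s6 .020 .024 1;python3 plan.py 0.5698 0.2439 0.2637 14.65
```

```text
27.6 [0.586  0.1818 0.2641] yaw 14.531406124445473 vel 0.0028568006839805654 0.03848663823045308 [ 0.0798 -0.1374 -1.7025]
face plane y=-0.0117  pitch(yx) 0.16 deg, (yz) -0.93 deg 4346 expected face y -0.012
outer circle x,z,r [-0.      0.1508  0.0216]
bore circle x,z,r [-0.0005  0.1524  0.0076]
rod axis deg -75.70 tip [0.5804 0.2027 0.1085] x on axis at y=.2022: 0.5805 top h [0.1149 0.1153 0.1159]
  tip in tool [-0.0002 -0.0216  0.1541] axis in tool [-0.0041  1.      0.0003]
t 27.65 tcp [0.5861 0.1816 0.2641] yaw 14.52 tilt [ 0.0242 -0.0205] F [ 0.2558  0.806  -0.7548] w 0.038578359572149466
 twist units [ 0.0002 -0.0002 -0.001 ]  min rows 0.0
 shift after turn, units [ 0.0001 -0.537   0.0036] before turn [-0.001  -0.537   0.0034] rows 1.3
```

View pics/s6.png

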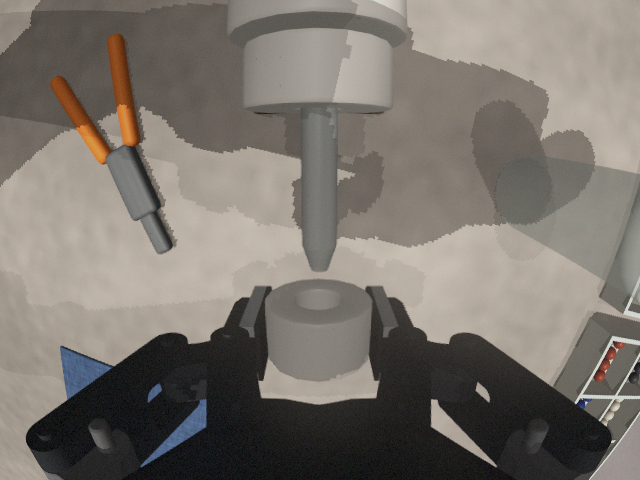

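apply_moves:
  dp:
    - [0,-0.06,0.003]
    - [0,-0.08,0]
    - [0,-0.1,0]
    - [0,-0.1,0]
    - [0,-0.1,0]
    - [0,-0.06,0]
    - [0,-0.03,0]
    - [0,0,0]
  twist:
    - [0,0,0]
    - [0,0,0]
    - [0,0,0]
    - [0,0,0]
    - [0,0,0]
    - [0,0,0]
    - [0,0,0]
    - [0,0,0]
  jaw: [255,255,255,255,255,255,255,255]

```text
clock: 28.45
tcp_pos: [0.5685, 0.2489, 0.2635]
orientation: [3.114, 0.399, 0.001]
contact_force: [0.9, -2.6, -1.3]
grip_width: 0.0388
```

```bash
python3 snap.py s7;python3 plan.py 0.5698 0.2439 0.2637 14.65
```

```text
28.45 [0.5685 0.2489 0.2635] yaw 14.59977823889471 vel 0.0056093531128079905 0.03882082136270703 [ 0.9234 -2.607  -1.3171]
t 28.5 tcp [0.5685 0.2488 0.2635] yaw 14.59 tilt [ 0.0288 -0.0888] F [-0.9268  0.545  -1.4747] w 0.038671021797874086
 twist units [ 0.0008 -0.     -0.0005]  min rows 0.0
 shift after turn, units [-0.0001  0.0423 -0.0014] before turn [-0.      0.0423 -0.0014] rows 0.1
```

View pics/s7.png

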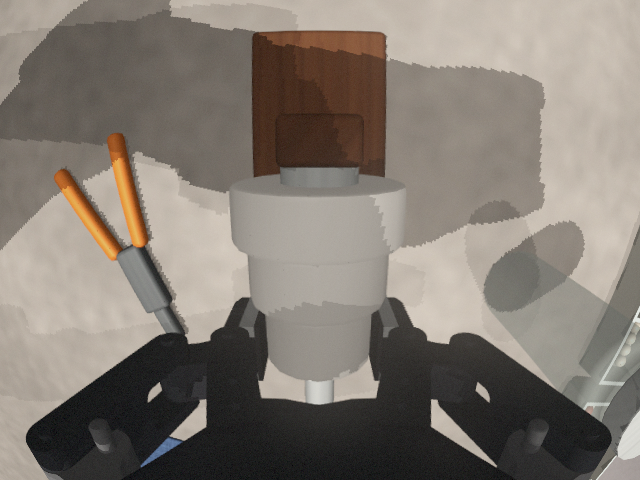

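apply_moves:
  dp:
    - [0,0.006,0]
    - [0,0,0]
    - [0,0,0]
    - [0,0,0]
    - [0,0,0]
    - [0,0,0]
    - [0,0,-0.15]
    - [0,0,-0.2]
    - [0,0,-0.3]
    - [0,0,-0.3]
    - [0,0,0]
  twist:
    - [0,0,0]
    - [0,0,0]
    - [0,0,0]
    - [0,0,0]
    - [0,0,0]
    - [0,0,0]
    - [0,0,0]
    - [0,0,0]
    - [0,0,0]
    - [0,0,0]
    - [0,0,0]
  jaw: [255,0,0,0,0,0,0,0,0,0,0]

```text
clock: 29.6
tcp_pos: [0.5688, 0.2474, 0.3807]
orientation: [3.115, 0.395, -0.003]
contact_force: [0.2, 0.4, 0.1]
grip_width: 0.0853
```

```bash
python3 snap.py s8; python3 plan.py 0.4495 -0.1805 0.29 16.9
```

```text
29.6 [0.5688 0.2474 0.3807] yaw 14.466060409938757 vel 0.058350733381436475 0.085295171964832 [0.1754 0.4313 0.0725]
t 29.65 tcp [0.568  0.2473 0.3783] yaw 14.48 tilt [-0.2835 -0.2052] F [ 0.0702 -0.0366 -0.6818] w 0.08518239608391455
 twist units [ 0.001   0.0027 -0.0202]  min rows 0.3
 shift after turn, units [-1.9814  3.1237  0.7361] before turn [-1.8434  3.2029  0.7537] rows 9.1
```

View pics/s8.png

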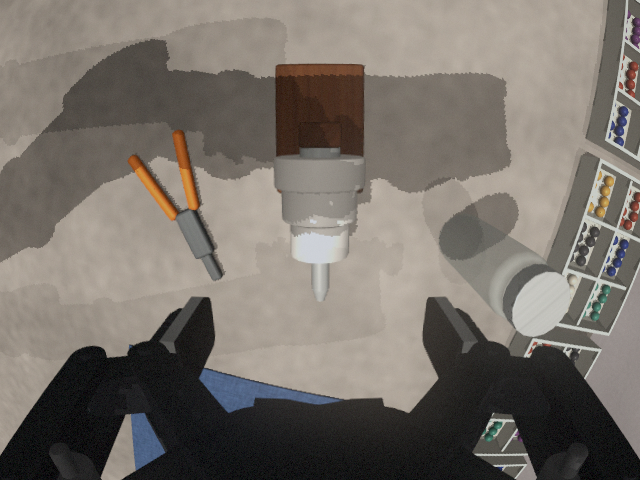

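apply_moves:
  dp:
    - [0,0,0]
    - [-0.198,0.312,0]
    - [-0.198,0.312,0]
    - [-0.198,0.312,0]
    - [-0.198,0.312,0.05]
    - [-0.198,0.312,0.1]
    - [-0.198,0.312,0.1]
    - [-0.198,0.312,0.15]
    - [-0.198,0.312,0.15]
    - [-0.198,0.312,0.1]
    - [-0.18,0.28,0.05]
    - [0,0,0]
    - [0,0,0]
  twist:
    - [0.001,0.0027,-0.02]
    - [0,0,0]
    - [0,0,0]
    - [0,0,0]
    - [0,0,0]
    - [0,0,0]
    - [0,0,0]
    - [0,0,0]
    - [0,0,0]
    - [0,0,0]
    - [0,0,0]
    - [0,0,0]
    - [0,0,0]
  jaw: [0,0,0,0,0,0,0,0,0,0,0,0,0]

```text
clock: 30.95
tcp_pos: [0.4407, -0.1881, 0.2788]
orientation: [-3.104, -0.471, 0.026]
contact_force: [0.4, 0.1, -1.0]
grip_width: 0.0852
```

```bash
python3 snap.py c1; python3 plan.py 0.473 -0.257 0.30 16.9
```

```text
30.95 [ 0.4407 -0.1881  0.2788] yaw 17.274534019568836 vel 0.04088629143889803 0.08521945312978556 [ 0.4492  0.1206 -0.9759]
t 31.0 tcp [ 0.4406 -0.1881  0.2789] yaw 17.29 tilt [-0.9699 -0.0362] F [-0.6949 -0.9627 -0.4997] w 0.08536727463073773
 twist units [-0.0021  0.0078  0.0033]  min rows 0.1
 shift after turn, units [ 0.0914  0.6283 -0.1754] before turn [ 0.0842  0.6281 -0.1796] rows 1.6
```

View pics/c1.png

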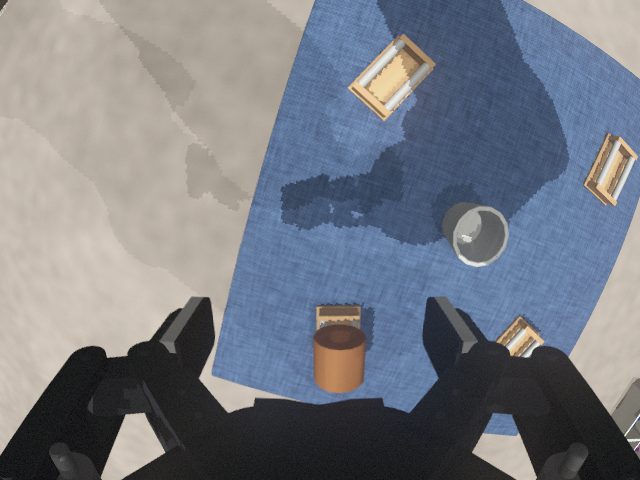

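Run:
```python
from ring import *
o,f=pickle.load(open("c1.pkl","rb"));P=cloud(f,pose(o))
c=cv2.resize(f["color"][310:400,300:380,::-1],None,fx=6,fy=6,interpolation=cv2.INTER_CUBIC);c=cv2.convertScaleAbs(c,alpha=1.8)
cv2.imwrite("pics/c1c.png",c)
for z in (.025,.035,.042,.045): rect("c1",(300,380,310,400),z,.06)
# column of face depth: distance along -73.1 axis
a=np.radians(-73.1);d=np.array([np.cos(a),np.sin(a)])
for v in range(322,352,2): print(v,[ "%.1f/%.1f"%(1000*((P[v,u,:2]-[.473,-.257])@d),1000*P[v,u,2]) for u in (325,333,338,343,352)])
```

```text
(300, 380, 310, 400) ctr mm 472.4 -257.5 trim [ 472.1947 -257.1313] short/long 35.18168640136719 36.888031005859375 short-axis deg -162.7 ztop 0.05083760120846543 2898
(300, 380, 310, 400) ctr mm 472.4 -257.6 trim [ 472.3742 -257.0921] short/long 34.959877014160156 36.930965423583984 short-axis deg -162.0 ztop 0.050897762971423434 2511
(300, 380, 310, 400) ctr mm 472.9 -257.3 trim [ 472.5345 -257.1101] short/long 29.193309783935547 36.8862419128418 short-axis deg -162.8 ztop 0.05095154141009607 2037
(300, 380, 310, 400) ctr mm 473.0 -257.3 trim [ 472.8477 -257.1155] short/long 25.23744010925293 36.81354522705078 short-axis deg -162.5 ztop 0.050990832357932114 1646
322 ['-18.6/16.5', '-12.8/5.8', '-12.2/4.6', '-12.5/5.2', '-18.9/16.8']
324 ['-17.3/17.0', '-10.2/4.2', '-11.2/5.9', '-10.4/4.4', '-17.7/17.6']
326 ['-16.9/19.2', '-16.4/18.3', '-17.0/19.3', '-16.4/18.2', '-16.8/18.8']
328 ['-16.6/21.7', '-17.3/22.7', '-16.5/21.3', '-17.0/22.2', '-16.5/21.3']
330 ['-16.9/24.9', '-16.7/24.5', '-17.0/25.0', '-16.9/24.7', '-16.7/24.4']
332 ['-17.0/27.9', '-15.7/25.4', '-15.5/25.2', '-15.8/25.6', '-17.3/28.1']
334 ['-17.2/31.0', '-14.2/25.7', '-14.2/25.7', '-13.6/24.7', '-17.3/30.9']
336 ['-16.3/32.0', '-12.5/25.6', '-12.2/25.1', '-13.4/26.9', '-16.6/32.4']
338 ['-16.3/34.7', '-11.4/26.4', '-10.8/25.4', '-10.9/25.6', '-16.2/34.3']
340 ['-17.1/38.5', '-9.7/26.3', '-8.5/24.3', '-9.4/25.7', '-17.0/38.2']
342 ['-17.4/41.6', '-17.1/40.9', '-17.0/40.7', '-17.0/40.7', '-17.1/40.9']
344 ['-17.7/44.5', '-17.5/44.1', '-16.5/42.5', '-17.2/43.6', '-17.0/43.2']
346 ['-17.0/45.8', '-17.2/46.0', '-16.8/45.4', '-17.1/45.9', '-17.2/46.0']
348 ['-15.4/45.6', '-17.6/49.0', '-17.2/48.3', '-17.5/48.8', '-16.7/47.6']
350 ['-14.4/46.6', '-16.0/48.9', '-16.8/50.1', '-16.7/49.9', '-15.5/48.1']
```

View pics/c1c.png

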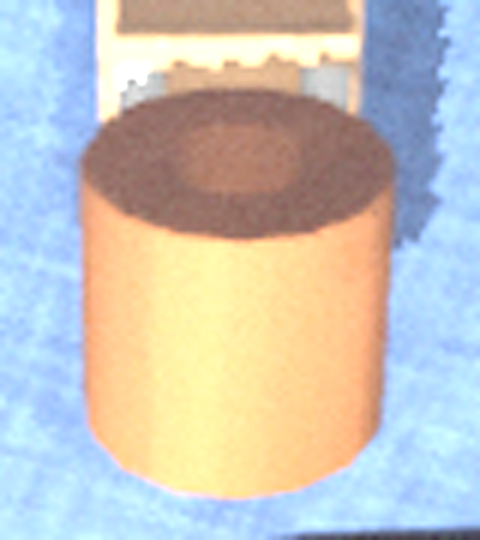

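apply_moves:
  dp:
    - [0,0,0]
    - [0.03,0.2,0]
    - [0.03,0.2,0.1]
    - [0.03,0.22,0.15]
    - [0,0,0.15]
    - [0,0,0]
    - [0,0,0]
  twist:
    - [-0.002,0.008,-0.001]
    - [0,0,0]
    - [0,0,0]
    - [0,0,0]
    - [0,0,0]
    - [0,0,0]
    - [0,0,0]
  jaw: [0,0,0,0,0,0,0]

```text
clock: 31.7
tcp_pos: [0.4801, -0.2477, 0.2299]
orientation: [-3.098, -0.506, -0.015]
contact_force: [-0.0, -0.3, 0.6]
grip_width: 0.0854
```

```bash
python3 snap.py c2
python3 - <<'E'
from ring import *
for z in (.035,.042,.045): rect("c2",(220,420,200,400),z,.06)
E
python3 plan.py 0.4729 -0.2572 0.185 17.4
```

```text
31.7 [ 0.4801 -0.2477  0.2299] yaw 18.537330031374356 vel 0.01734835096734176 0.08537789605617745 [-0.0045 -0.2714  0.6247]
(220, 420, 200, 400) ctr mm 472.9 -257.6 trim [ 472.7878 -257.1993] short/long 34.78368377685547 36.991851806640625 short-axis deg -161.7 ztop 0.05085323726934027 5379
(220, 420, 200, 400) ctr mm 472.7 -257.7 trim [ 472.6227 -257.3766] short/long 29.6689510345459 36.76959991455078 short-axis deg -161.8 ztop 0.050900488852652324 4487
(220, 420, 200, 400) ctr mm 472.8 -257.7 trim [ 472.6972 -257.4113] short/long 25.601160049438477 36.353721618652344 short-axis deg -162.2 ztop 0.05096573414159029 3677
t 31.75 tcp [ 0.48   -0.2474  0.2299] yaw 18.56 tilt [0.4968 0.2395] F [ 0.2708 -0.6441 -0.6474] w 0.08538101031955381
 twist units [-0.0006 -0.0046  0.0097]  min rows 0.1
 shift after turn, units [-0.0807  0.0607  0.374 ] before turn [-0.0855  0.0595  0.3731] rows 0.9
```

apply_moves:
  dp:
    - [-0.04,0.03,0]
    - [-0.042,0.032,0.05]
    - [0,0,0.1]
    - [0,0,0.1]
    - [0,0,0.1]
    - [0,0,0.02]
    - [0,0,0]
    - [0,0,0]
  twist:
    - [0,-0.0046,0.005]
    - [0,0,0]
    - [0,0,0]
    - [0,0,0]
    - [0,0,0]
    - [0,0,0]
    - [0,0,0]
    - [0,0,0]
  jaw: [0,0,0,0,0,0,0,0]

```text
clock: 32.55
tcp_pos: [0.4727, -0.2566, 0.183]
orientation: [-3.101, -0.493, -0.001]
contact_force: [-0.3, 0.7, 0.0]
grip_width: 0.0854
```

```bash
python3 snap.py c3;python3 held.py c3 .019 .036; python3 plan.py 0.4728 -0.2574 0.185 18
```

```text
32.55 [ 0.4727 -0.2566  0.183 ] yaw 18.055120644535833 vel 0.005916447847099907 0.08535870964834597 [-0.2879  0.6631  0.0201]
face plane y=-0.0160  pitch(yx) 0.17 deg, (yz) -0.70 deg 3819 expected face y -0.018
outer circle x,z,r [-0.0004  0.1503  0.0191]
bore circle x,z,r [-0.0003  0.1487  0.0065]
t 32.6 tcp [ 0.4727 -0.2566  0.1831] yaw 18.06 tilt [0.0543 0.0741] F [-0.5326  0.453  -0.509 ] w 0.08529916209411191
 twist units [-0.0004 -0.0006  0.0005]  min rows 0.0
 shift after turn, units [-0.0013  0.0064 -0.0158] before turn [-0.0013  0.0064 -0.0158] rows 0.0
```

View pics/c3.png

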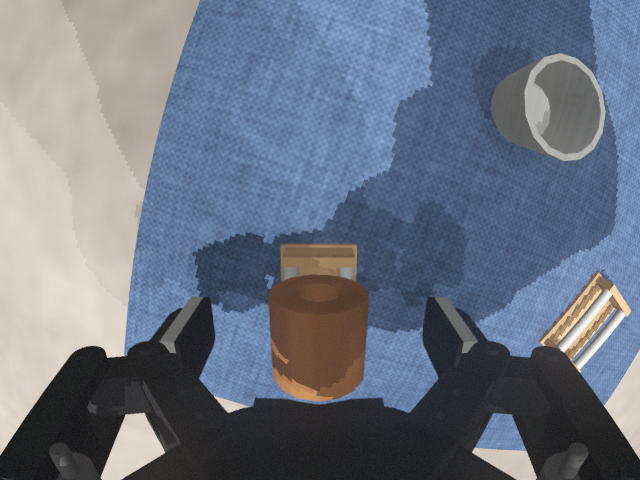

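Aligned, so I'll close on the cap.

apply_moves:
  dp:
    - [0,0.01,-0.01]
    - [0,0,0]
    - [0,0,0]
    - [0,0,0]
    - [0,0,0]
    - [0,0,0]
    - [0,0,0]
    - [0,0,0]
    - [0,0,0]
  twist:
    - [0,0,0]
    - [0,0,0]
    - [0,0,0]
    - [0,0,0]
    - [0,0,0]
    - [0,0,0]
    - [0,0,0]
    - [0,0,0]
    - [0,0,0]
  jaw: [0,255,255,255,255,255,255,255,255]

```text
clock: 33.5
tcp_pos: [0.4731, -0.2586, 0.186]
orientation: [3.102, 0.492, 0.004]
contact_force: [-0.6, -0.6, 0.0]
grip_width: 0.0337
```

```bash
python3 snap.py c4;python3 held.py c4 .018 .036; python3 plan.py 0.597 0.13 0.33 14.65
```

```text
33.5 [ 0.4731 -0.2586  0.186 ] yaw 18.021727675164026 vel 0.001761304053799505 0.033677955831549304 [-0.5808 -0.6385  0.0196]
face plane y=-0.0181  pitch(yx) 0.04 deg, (yz) -1.34 deg 3194 expected face y -0.018
outer circle x,z,r [-0.0004  0.1529  0.0189]
bore circle x,z,r [-0.0004  0.1514  0.0065]
t 33.55 tcp [ 0.4731 -0.2586  0.186 ] yaw 18.03 tilt [0.1499 0.0031] F [-0.7673 -0.4504  1.6744] w 0.034047782617478935
 twist units [ 0.0003 -0.0012  0.0281]  min rows 0.4
 shift after turn, units [ 1.8183 -2.8719 -1.2   ] before turn [ 1.9873 -2.7589 -1.1971] rows 8.7
```

apply_moves:
  dp:
    - [0,0,-0.1]
    - [0,0,-0.2]
    - [0,0,-0.25]
    - [0,0,-0.25]
    - [0,0,-0.25]
    - [0,0,-0.12]
    - [0.2,-0.316,0]
    - [0.2,-0.316,0]
    - [0.2,-0.316,0]
    - [0.2,-0.316,0]
    - [0.2,-0.316,0]
    - [0.2,-0.316,0]
    - [0.2,-0.316,0]
    - [0.2,-0.316,0]
    - [0.19,-0.29,0]
    - [0,0,0]
    - [0,0,0]
  twist:
    - [0,0,0]
    - [0,0,0.014]
    - [0,0,0.014]
    - [0,0,0]
    - [0,0,0]
    - [0,0,0]
    - [0,0,0]
    - [0,0,0]
    - [0,0,0]
    - [0,0,0]
    - [0,0,0]
    - [0,0,0]
    - [0,0,0]
    - [0,0,0]
    - [0,0,0]
    - [0,0,0]
    - [0,0,0]
  jaw: [255,255,255,255,255,255,255,255,255,255,255,255,255,255,255,255,255]

```text
clock: 35.25
tcp_pos: [0.6009, 0.1363, 0.3476]
orientation: [-3.117, -0.388, -0.025]
contact_force: [-0.1, -2.0, 0.4]
grip_width: 0.0337
```

```bash
python3 snap.py c5;python3 held.py c5 .018 .036 1;python3 plan.py 0.5963 0.1425 0.263 14.65
```

```text
35.25 [0.6009 0.1363 0.3476] yaw 14.17944089224689 vel 0.04317878107704021 0.03365464601185859 [-0.1165 -1.9614  0.3816]
face plane y=-0.0181  pitch(yx) 0.00 deg, (yz) -1.01 deg 2763 expected face y -0.018
outer circle x,z,r [-0.0004  0.151   0.0177]
bore circle x,z,r [-0.0006  0.1515  0.0067]
rod axis deg -74.79 tip [0.5803 0.2044 0.1085] x on axis at y=.2022: 0.5810 top h [0.1145 0.115  0.1158]
  tip in tool [-0.007  -0.0713  0.2374] axis in tool [0.0179 0.9998 0.0014]
t 35.3 tcp [0.6008 0.1369 0.3476] yaw 14.21 tilt [0.9155 0.2314] F [ 0.208   1.1429 -0.7792] w 0.03402076447190769
 twist units [ 0.     -0.0079 -0.0037]  min rows 0.1
 shift after turn, units [-0.0243 -0.055   0.7054] before turn [-0.0363 -0.0548  0.7049] rows 1.7
```

View pics/c5.png

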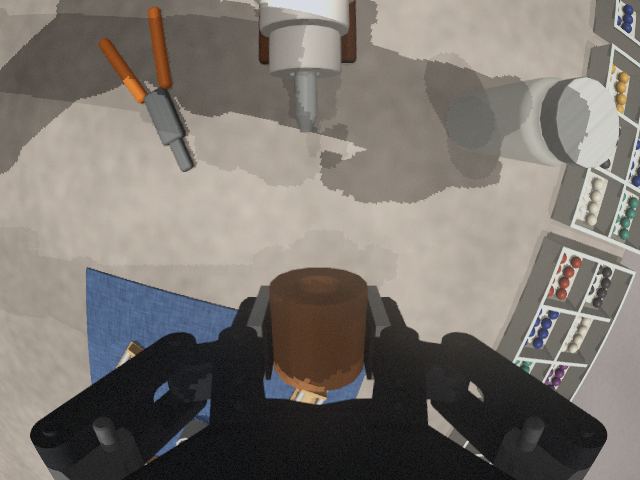

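apply_moves:
  dp:
    - [0,0,0]
    - [0,0,0]
    - [-0.024,-0.02,0.2]
    - [0,0,0.25]
    - [0,0,0.18]
    - [0,0,0]
    - [0,0,0]
  twist:
    - [0,-0.008,-0.004]
    - [0,0,0]
    - [0,0,0]
    - [0,0,0]
    - [0,0,0]
    - [0,0,0]
    - [0,0,0]
  jaw: [255,255,255,255,255,255,255]

```text
clock: 36.0
tcp_pos: [0.5975, 0.1292, 0.2734]
orientation: [3.116, 0.383, 0.001]
contact_force: [-0.4, 0.6, -0.0]
grip_width: 0.0339
```

```bash
python3 plan.py 0.5920 0.159 0.263 14.65
```

```text
t 36.0 tcp [0.5975 0.1292 0.2734] yaw 14.00 tilt [ 0.0651 -0.094 ] F [-0.4114  0.6491 -0.0167] w 0.03392717098484357
 twist units [ 0.0009 -0.0003 -0.0054]  min rows 0.1
 shift after turn, units [ 0.0188 -0.2518  0.0869] before turn [ 0.0159 -0.2521  0.0865] rows 0.6
```

apply_moves:
  dp:
    - [0.018,-0.1,0.05]
    - [0,-0.1,0.03]
    - [0,-0.05,0]
    - [0,0,0]
    - [0,0,0]
  twist:
    - [0,0,-0.005]
    - [0,0,0]
    - [0,0,0]
    - [0,0,0]
    - [0,0,0]
  jaw: [255,255,255,255,255]

```text
clock: 36.5
tcp_pos: [0.5928, 0.1621, 0.2669]
orientation: [-3.116, -0.401, -0.01]
contact_force: [-0.2, 0.4, -0.7]
grip_width: 0.0339
```

```bash
python3 snap.py c6;python3 held.py c6 .018 .036 1;python3 plan.py 0.5894 0.169 0.263 14.65
```

```text
36.5 [0.5928 0.1621 0.2669] yaw 14.680256480976405 vel 0.012975221450946817 0.033904725746950866 [-0.1807  0.3917 -0.6537]
face plane y=-0.0181  pitch(yx) -0.10 deg, (yz) -1.01 deg 2779 expected face y -0.018
outer circle x,z,r [-0.0005  0.1509  0.0178]
bore circle x,z,r [-0.0004  0.1515  0.0067]
rod axis deg -74.86 tip [0.5805 0.2033 0.1085] x on axis at y=.2022: 0.5809 top h [0.1146 0.1151 0.1158]
  tip in tool [-0.0025 -0.043   0.1569] axis in tool [0.008  1.     0.0006]
t 36.55 tcp [0.5928 0.1622 0.2669] yaw 14.68 tilt [0.3622 0.0747] F [ 0.3429  0.1303 -1.1529] w 0.0336184462854233
 twist units [ 0.0002 -0.0031  0.0003]  min rows 0.0
 shift after turn, units [-0.0133 -0.0618  0.0329] before turn [-0.0135 -0.0618  0.0328] rows 0.2
```

apply_moves:
  dp:
    - [-0.014,-0.05,0.032]
    - [0,0,0]
    - [0,-0.05,0]
    - [0,0,0]
    - [0,0,0]
  twist:
    - [0,-0.003,0]
    - [0,0,0]
    - [0,0,0]
    - [0,0,0]
    - [0,0,0]
  jaw: [255,255,255,255,255]

```text
clock: 37.05
tcp_pos: [0.5879, 0.1735, 0.263]
orientation: [3.115, 0.399, -0.0]
contact_force: [-0.2, 0.0, -0.7]
grip_width: 0.0333
```

```bash
python3 snap.py c7;python3 held.py c7 .018 .036 1;python3 plan.py 0.5786 0.2103 0.263 14.65
```

```text
37.05 [0.5879 0.1735 0.263 ] yaw 14.61015785374458 vel 0.007250474782829907 0.03327864336329541 [-0.1533  0.0244 -0.7124]
face plane y=-0.0181  pitch(yx) 0.03 deg, (yz) -1.01 deg 2760 expected face y -0.018
outer circle x,z,r [-0.0004  0.1509  0.0177]
bore circle x,z,r [-0.0005  0.1514  0.0067]
rod axis deg -75.77 tip [0.5806 0.2028 0.1085] x on axis at y=.2022: 0.5805 top h [0.1147 0.1151 0.1158]
  tip in tool [ 0.0003 -0.0303  0.153 ] axis in tool [-0.0067  1.      0.0008]
t 37.1 tcp [0.5879 0.1738 0.263 ] yaw 14.63 tilt [-0.0036 -0.0341] F [0.2371 0.3002 0.742 ] w 0.03354236052899368
 twist units [ 0.0003  0.0001 -0.0002]  min rows 0.0
 shift after turn, units [ 0.0018 -0.3142 -0.0001] before turn [ 0.0017 -0.3142 -0.0003] rows 0.8
```

View pics/c7.png

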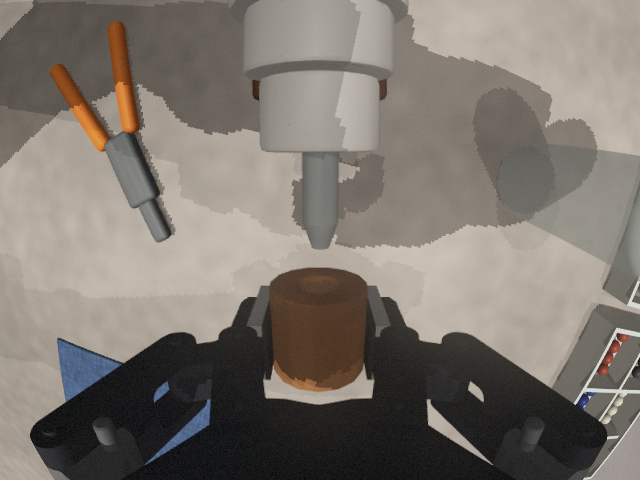

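apply_moves:
  dp:
    - [0.002,-0.06,0]
    - [0,-0.06,0]
    - [0,-0.05,0]
    - [0,-0.04,0]
    - [0,0,0]
  twist:
    - [0,0,0]
    - [0,0,0]
    - [0,0,0]
    - [0,0,0]
    - [0,0,0]
  jaw: [255,255,255,255,255]

```text
clock: 37.6
tcp_pos: [0.5812, 0.2008, 0.263]
orientation: [3.116, 0.4, -0.0]
contact_force: [-0.4, 0.3, -0.5]
grip_width: 0.0337
```

```bash
python3 snap.py c8;python3 plan.py 0.5786 0.2103 0.263 14.65
```

```text
37.6 [0.5812 0.2008 0.263 ] yaw 14.640033636184674 vel 0.00699657017459312 0.03373976477835563 [-0.4282  0.2911 -0.5126]
t 37.65 tcp [0.5813 0.2004 0.263 ] yaw 14.62 tilt [ 0.0057 -0.0174] F [ 0.8969  0.4211 -0.7856] w 0.03382355192434503
 twist units [ 0.0002 -0.     -0.0003]  min rows 0.0
 shift after turn, units [-0.001  -0.0859  0.0004] before turn [-0.001  -0.0859  0.0004] rows 0.2
```

View pics/c8.png

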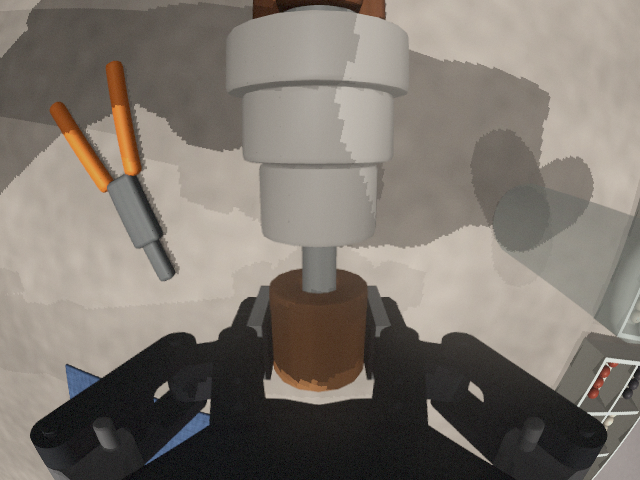

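apply_moves:
  dp:
    - [0,-0.035,0]
    - [0,-0.03,0]
    - [0,-0.02,0]
    - [0,-0.01,0]
  twist:
    - [0,0,0]
    - [0,0,0]
    - [0,0,0]
    - [0,0,0]
  jaw: [255,255,255,255]

```text
clock: 38.05
tcp_pos: [0.5784, 0.2115, 0.2631]
orientation: [3.115, 0.398, 0.0]
contact_force: [0.5, 0.7, -0.3]
grip_width: 0.0335
```

```bash
python3 plan.py 0.5786 0.2103 0.263 14.65
```

```text
t 38.05 tcp [0.5784 0.2115 0.2631] yaw 14.55 tilt [ 0.0132 -0.0465] F [ 0.5455  0.6766 -0.3299] w 0.03350627290255029
 twist units [ 0.0004 -0.     -0.0008]  min rows 0.0
 shift after turn, units [-0.001   0.0099  0.0005] before turn [-0.001   0.0099  0.0005] rows 0.0
```

apply_moves:
  dp:
    - [0,-0.015,0]
    - [0,-0.015,0]
  twist:
    - [0,0,0]
    - [0,0,0]
  jaw: [255,255]

```text
clock: 38.25
tcp_pos: [0.5781, 0.2125, 0.2631]
orientation: [3.112, 0.394, 0.001]
contact_force: [1.6, -5.6, -0.2]
grip_width: 0.0335
```

```bash
python3 plan.py 0.5786 0.2103 0.263 14.65;python3 snap.py c9;python3 held.py c9 .018 .036
```

```text
t 38.25 tcp [0.5781 0.2125 0.2631] yaw 14.43 tilt [ 0.0716 -0.2504] F [ 1.5978 -5.6346 -0.1697] w 0.03351490827864186
 twist units [ 0.0022 -0.0001 -0.0018]  min rows 0.0
 shift after turn, units [-0.0009  0.019   0.0005] before turn [-0.0008  0.019   0.0006] rows 0.0
38.25 [0.5781 0.2125 0.2631] yaw 14.433964162710994 vel 0.02868423090490666 0.03351490827864186 [ 1.5978 -5.6346 -0.1697]
face plane y=-0.0184  pitch(yx) 0.00 deg, (yz) -2.83 deg 2320 expected face y -0.018
outer circle x,z,r [-0.0004  0.1469  0.0141]
```

View pics/c9.png

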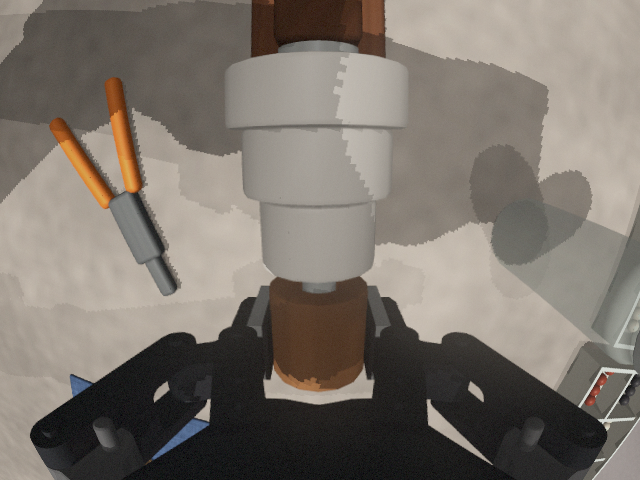

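apply_moves:
  dp:
    - [0,-0.03,0]
    - [0,-0.03,0]
  twist:
    - [0,0,0]
    - [0,0,0]
  jaw: [255,255]

```text
clock: 38.5
tcp_pos: [0.5778, 0.2137, 0.263]
orientation: [3.106, 0.384, 0.003]
contact_force: [2.9, -9.2, 0.4]
grip_width: 0.0336
```

```bash
python3 plan.py 0.5786 0.2103 0.263 14.65;python3 snap.py c10;python3 held.py c10 .018 .036
```

```text
t 38.5 tcp [0.5778 0.2137 0.263 ] yaw 14.11 tilt [ 0.1812 -0.6711] F [ 2.8717 -9.166   0.3887] w 0.03363963099988537
 twist units [ 0.0058 -0.0001 -0.0045]  min rows 0.1
 shift after turn, units [-0.0011  0.0292 -0.0001] before turn [-0.0008  0.0292  0.0003] rows 0.1
38.5 [0.5778 0.2137 0.263 ] yaw 14.106861974554379 vel 0.06038165572393343 0.03363963099988537 [ 2.8717 -9.166   0.3887]
face plane y=-0.0184  pitch(yx) 0.03 deg, (yz) -2.89 deg 2283 expected face y -0.018
outer circle x,z,r [-0.0002  0.1466  0.0137]
```

apply_moves:
  dp:
    - [0,0,0]
    - [0,0,0]
    - [0,0,0]
    - [0,0,0]
    - [0,0,0]
    - [0,0,-0.15]
    - [0,0,-0.2]
    - [0,0,-0.3]
    - [0,0,-0.3]
    - [0,0,0]
    - [0,0,0]
  twist:
    - [0,0,0]
    - [0,0,0]
    - [0,0,0]
    - [0,0,0]
    - [0,0,0]
    - [0,0,0]
    - [0,0,0]
    - [0,0,0]
    - [0,0,0]
    - [0,0,0]
    - [0,0,0]
  jaw: [0,0,0,0,0,0,0,0,0,0,0]

```text
clock: 39.65
tcp_pos: [0.5762, 0.2182, 0.3801]
orientation: [3.108, 0.39, -0.002]
contact_force: [0.1, -0.7, -1.1]
grip_width: 0.0855
```

```bash
python3 snap.py e1
python3 - <<'E'
from ring import *
from bench import r
o,f=pickle.load(open("e1.pkl","rb"));P=cloud(f,pose(o))
a=np.radians(-75.3);d=np.array([np.cos(a),np.sin(a)]);e=np.array([-d[1],d[0]]);root=np.array([.5553,.2990])
Q=P[f["z_map"]>0].reshape(-1,3);s=(Q[:,:2]-root)@d*1000;t=(Q[:,:2]-root)@e*1000
m=(np.abs(t)<4)&(Q[:,2]>.10)&(Q[:,2]<.16)&(s>-30)&(s<125)
for k in range(-26,122,2):
    q=Q[m&(s>=k)&(s<k+2)];print(k,"%.1f"%(1000*np.median(q[:,2])) if len(q) else "-",end="; ")
f=r.grab_frame("scene");cv2.imwrite("pics/es.png",np.hstack([f["color"][120:260,270:480,::-1].repeat(3,0).repeat(3,1)]))
f=r.grab_frame("top");cv2.imwrite("pics/et.png",f["color"][:,:,::-1])
E
```

```text
39.65 [0.5762 0.2182 0.3801] yaw 14.290173649895866 vel 0.03433815834396617 0.08547706232949967 [ 0.0914 -0.6971 -1.0765]
-26 -; -24 123.0; -22 123.6; -20 123.8; -18 123.6; -16 123.5; -14 123.6; -12 123.7; -10 122.9; -8 122.4; -6 122.5; -4 122.5; -2 136.0; 0 136.4; 2 136.6; 4 136.5; 6 136.9; 8 136.6; 10 137.0; 12 136.6; 14 136.8; 16 136.3; 18 131.6; 20 131.7; 22 131.9; 24 131.7; 26 131.7; 28 131.6; 30 131.6; 32 131.7; 34 131.8; 36 131.8; 38 131.0; 40 125.3; 42 126.7; 44 126.8; 46 126.8; 48 126.8; 50 126.7; 52 126.7; 54 126.6; 56 126.9; 58 126.7; 60 126.6; 62 126.8; 64 126.1; 66 115.3; 68 114.9; 70 115.2; 72 123.1; 74 126.7; 76 126.8; 78 126.8; 80 126.6; 82 126.6; 84 126.6; 86 126.3; 88 126.4; 90 126.0; 92 126.3; 94 126.1; 96 126.2; 98 125.9; 100 126.0; 102 125.9; 104 125.7; 106 125.5; 108 -; 110 -; 112 -; 114 -; 116 -; 118 -; 120 -;
```

View pics/e1.png

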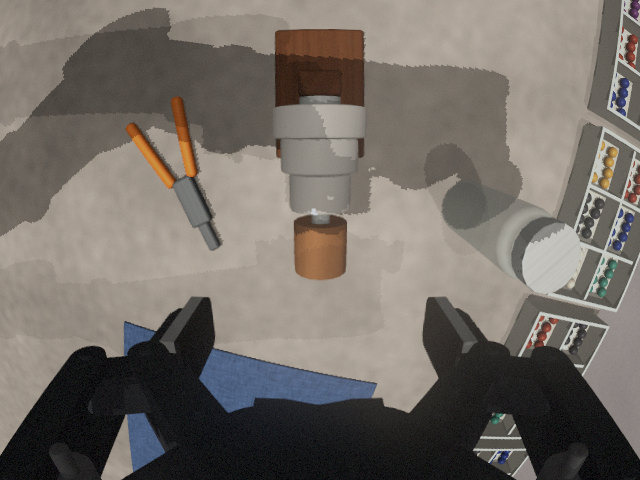

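View pics/es.png

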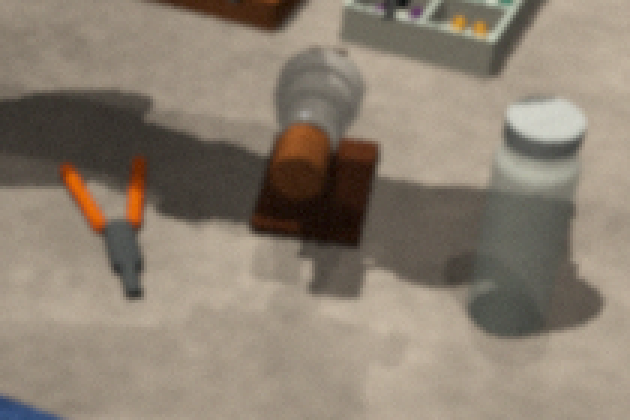

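View pics/et.png

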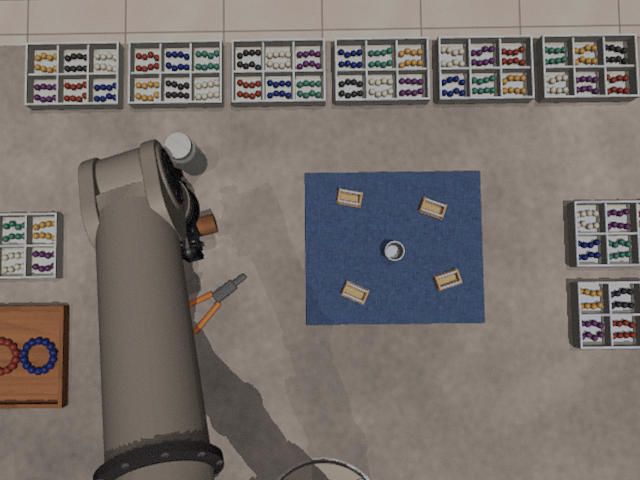

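Run:
```python
from bench import r
print(r.get_obs()["clock"]);print(r.hand_in())
```

```text
39.8
the job is handed in; nothing more can be done
None
```

The three rings are on the rod, largest by the collar, then the middle one, then the smallest. The wooden cap is on the tip, open end first. The gripper is open and clear above, and I handed the job in at 39.8 s. `hand_in` reports no verdict.

**Rings and cap in place:** the last wrist depth profile along the rod shows the large, medium and small rings packed against the collar. After them come about 8 mm of bare rod and then the cap, from 74 to 110 mm from the collar, which matches fully home.

**Cap push:** the cap stopped against about 9 N of resistance while still clear of the small ring. Commanding it further only tilted the hand slightly, about 0.7 degrees.

**Other things:** the final views show the pot, pliers and jar upright or lying where they were. I compared them by eye only.

**Disagreements:**
- The collar face read about 1.5 mm off my estimate, within the calibration tolerance; the cap position above is counted from where the depth profile shows the collar.
- The bore heights seen by the camera were 1 to 3 mm off those from the arm's pose. I used the arm's values, and everything threaded with no noticeable force.

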